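# Pack the stool rails in the transport cradle and lock the keeper bar

## Task

The stool rails are going to the spray shop in their transport cradle. Unlock the cradle's keeper bar - pull the sprung wing knob up, turn it to its parked notch and let it drop in - and swing the bar out until it snaps against its open stop; then lay every rail on the bench fully down into a pocket of its own length, one to a pocket. Finally swing the bar back over the rails until it is fully closed, and lift and turn the knob back so that its plunger drops fully home and locks the bar; leave the other things on the bench where they are.

Things in the scene. Friction and masses are not known exactly. Their poses are not given: they have to be found in the camera images.
- cradle: Transport cradle, fixed: plywood base board 10 mm thick, dark wooden bearers and stops, four open pockets side by side (48 mm apart, lying along its x; free for fingers down to the board between their bearers); at its -y end the pivot post and the plunger bracket (76 mm high). Origin on the bench under the middle of the pockets; x points away from the robot, y along the row of pockets, z up.
- long_pocket_1 (a point): Centre of the long pocket nearest the pivot: where the centre of a 140 mm rail lies when fully down, 38 mm above the bench (its underside at 26 mm). x along the pocket, y across. Bearers 10 mm thick at 45 mm either side along x, with notches 30 mm wide, round-topped walls to 44 mm above the bench; end stops to 46 mm leave 5 mm play at either end of the rail.
- long_pocket_2 (a point): Centre of the long pocket second from the pivot: where the centre of a 140 mm rail lies when fully down, 38 mm above the bench (its underside at 26 mm). x along the pocket, y across. Bearers 10 mm thick at 45 mm either side along x, with notches 30 mm wide, round-topped walls to 44 mm above the bench; end stops to 46 mm leave 5 mm play at either end of the rail.
- short_pocket_1 (a point): Centre of the short pocket third from the pivot: where the centre of a 95 mm rail lies when fully down, 38 mm above the bench (its underside at 26 mm). x along the pocket, y across. Bearers 10 mm thick at 26 mm either side along x, with notches 30 mm wide, round-topped walls to 44 mm above the bench; end stops to 46 mm leave 5 mm play at either end of the rail.
- short_pocket_2 (a point): Centre of the short pocket farthest from the pivot: where the centre of a 95 mm rail lies when fully down, 38 mm above the bench (its underside at 26 mm). x along the pocket, y across. Bearers 10 mm thick at 26 mm either side along x, with notches 30 mm wide, round-topped walls to 44 mm above the bench; end stops to 46 mm leave 5 mm play at either end of the rail.
- keeper (a joint): Swing (rad) of the aluminium keeper bar, 20 mm wide, top 63 mm above the bench: 0 = closed across all pockets, free end in the grey fork; it opens clockwise seen from above, away from the robot, to its stop at 1.65, clear of the pockets. Within 0.2 of either end a sprung ball resists with 1 to 4 N at the handle, then snaps it to the stop; between, it swings freely. It swings only while unlocked.
- keeper_pivot (a point): Point on the upright axis of the keeper bar, 55 mm above the bench.
- keeper_handle (a point): Point on the axis of the black upright handle on the keeper bar, 75 mm from the pivot axis: a round post 22 mm thick that stands on the bar, from 63 to 103 mm above the bench, top edge rounded; this point is 83 mm above the bench. Gripped from above, it may turn in the fingers.
- plunger (a joint): Lift (m) of the sprung plunger: 0 = dropped home, its pin in the hole of the keeper's quadrant plate, bar locked; about 0.0085 = parked, pin withdrawn, bar free; the knob turns only while held up beyond 0.0135; top stop 0.018. The spring pulls it down with 5 N at 0, 9.5 N at the top. The pin drops home only with the bar within about 0.04 rad of closed.
- knob (a joint): Turn (rad) of the wing knob about its upright axis, counterclockwise seen from above: 0 = locked notch (deep), 1.2 = parked notch (shallow). It drops into a notch only when within about 0.05 of it; stops lie 0.04 beyond either notch.
- knob_grip (a point): Middle of the wing of the black plunger knob, on its axis, 121 mm above the bench when the plunger is home; rises with the plunger. The wing is 46 mm long, 14 mm thick and 26 mm tall (13 mm below to 13 mm above this point), over a round skirt of 37 mm diameter. x points across the wing's thickness, y along the wing; both turn with the knob.
- long_rail_1: One of two long stool rails of brown wood, 140 mm long in all: a square part 24 x 24 x 116 mm and at each end a round tenon 12 mm thick and 12 mm long. About 90 g. Origin at its centre, 12 mm above the bench at the start; x runs along its length. Absent in some starts.
- long_rail_2: One of two long stool rails of brown wood, 140 mm long in all: a square part 24 x 24 x 116 mm and at each end a round tenon 12 mm thick and 12 mm long. About 90 g. Origin at its centre, 12 mm above the bench at the start; x runs along its length. Absent in some starts.
- short_rail_1: One of two short stool rails of brown wood, 95 mm long in all: a square part 24 x 24 x 71 mm and at each end a round tenon 12 mm thick and 12 mm long. About 60 g. Origin at its centre, 12 mm above the bench at the start; x runs along its length. Absent in some starts.
- short_rail_2: One of two short stool rails of brown wood, 95 mm long in all: a square part 24 x 24 x 71 mm and at each end a round tenon 12 mm thick and 12 mm long. About 60 g. Origin at its centre, 12 mm above the bench at the start; x runs along its length. Absent in some starts.
- spring_clamp: Bystander: plastic spring clamp, 67 x 123 x 26 mm, lying flat; origin under its middle.
- offcut: Bystander: softwood offcut, 34 x 85 x 20 mm, lying flat; origin under its middle.
- offcut_block: Bystander: thick softwood offcut, 61 x 56 x 25 mm, lying flat; origin under its middle.
There are look-alikes about, which are no part of the job. Leave any blue look-alike of the short_rail_1 alone.

How it is judged:
By the outcome, as a careful person would: the job done as asked, in the order asked, and still so for the second after the job is handed in, with the robot touching nothing.
Of long_rail_1, long_rail_2, short_rail_1, short_rail_2 only 3 to 4 are there at a start; the rules pass over those that are not, and their reading is None.
At some moment in a run one of long_rail_1, long_rail_2, short_rail_1, short_rail_2 may be knocked a few centimetres aside while the robot is not near it.
Once in a run the grip may slacken for a moment while it holds something.
It also fails if it takes over 210 s, if anything falls off the work surface, if the arm or the gripper's body presses on something with over 40 N, if the wrist force passes 120 N, or if a joint passes its speed limit or range.

## Robot

A 6-joint arm with a two-finger parallel gripper is mounted at the origin on a cart in front of the work surface, level with it; the furniture and walls round the work are solid. World frame = base frame: x ahead of the robot, y to its left, z up, the work surface at z = 0. Lengths are in m, angles in degrees, forces in N, time in s.
With the tool pointing down it reaches from about 0.4 to 0.825 m from the base axis. Payload 7 kg.
Tool frame: the origin (TCP) lies midway between the tips of the shut fingers; the grasp point (between the pads) lies 19 mm behind it; z points along the fingers, y is the line along which they close (so a half turn about z gives the same grasp; the last joint's range is limited). The gripper opens to 88 mm and grips with 3 to 60 N. Pads are 19 mm wide; open, the fingers measure 130 mm over their backs; the gripper's body (78 mm by 193 mm) begins 47 mm behind the grasp point.
Start: joints at [-60.269, 20.546, 0.682, 0, -70.136, -16.507], TCP at [0.154, -0.657, 0.227] pointing down, gripper open.
Joint ranges: [-176.03, 176.03], [-82.01, 121.73], [-58.28, 71.71], [-173.87, 95.51], [-174.79, -0.11], [-173.66, 173.66]. Speed limits (degrees/s): [136.94, 136.94, 172.46, 180, 180, 180].

## Interface

Orientations are given as [roll, pitch, yaw] about the fixed x, y, z axes, in that order (R = Rz(yaw) Ry(pitch) Rx(roll)).
In Python, from plant import r gives the robot as it stands. The module is installed in compiled form; this text tells all that it offers.
- The arm moves only by the tool play_rows, never from a script. Its argument "rows" is a list of rows, each an object with "slide": the shift along the tool's x, y, z as a fraction of full scale, a list of three; "delta_rot": the turn, a rotation vector about the tool's x, y, z as a fraction of full scale, a list of three; "fingers": the opening, from -1 (shut) to 1 (fully open). In form: [{"slide": [x, y, z], "delta_rot": [rx, ry, rz], "fingers": fingers}, ...]. A call has 1 to 8 rows; each row shifts and turns the commanded pose from where the row before left it, along the tool's axes as they then stand; what a row does not reach is not made up. Full scale, the value 1, is 0.15 m for a shift and 0.08 rad for a turn. A row lasts 1/8 s, in which the tool goes at most 62.5 mm and 10.7 degrees, less where a joint would pass 70% of its speed; a pose out of reach is approached as far as the arm can. A call with a number of a shift or a turn outside -1 to 1 is refused whole. A call with a gripper value outside its range is refused whole. The fingers move at their own pace and stop on an object; "squeeze" is the grip in N (left out, the last holds). Time passes only in rows, so rows that do not move let the fingers close. It gives the time, the measured TCP pose, the force, the opening and the grip force at its end, in the units of the state.
- r.get_state(): the state, without advancing time (a new reading comes with each control period).
- r.capture(name): name is "scene" or "top" or "wrist"; returns a dict with "image" (384x512x3 uint8, blue, green, red), "fx", "fy", "cx", "cy" (pixels), "R" (3x3) and "t" (3): a world point X has camera coordinates R X + t; the wrist camera has in their place "T_tool_cam" (4x4, takes a point from camera to tool coordinates, whose origin is the TCP and whose axes are the flange's). Camera axes: x right, y down, z forward; pixel columns grow to the right and rows downward; lengths in m; the calibration is good to about 2 mm. A picture is of the moment at which its call begins: read the wrist's pose just before it. There is no depth.
- r.close_job(): hands the job in; it is judged then, once.
The state is a dict: "time_s": time; "joints": joint angles; "qd": joint speeds; "joint_torque": joint torques, N m; "tcp_pos": TCP position; "eef_rot": TCP orientation; "contact_force": force on the tool from outside, world axes, zero at the start; "moment": the same for the moment, N m; "gripper_width": finger opening in m; "gripper_force": force on a finger pad.
Only numpy, scipy, OpenCV 4.12 (cv2) and the standard library are available. Lean on these libraries where they do the work, as an engineer would, in place of code of your own. Each camera call takes 0.05 s, during which the arm holds its last target. There are 200 camera calls.

## Working session

There is one attempt and no reset: what is moved stays moved. The work goes in short steps, Python scripts to look and compute and a tool call to move; the robot and the scene stay as the last step left them, time stands still between calls to the robot, and variables do not carry over. Pictures are saved under pics/ and viewed, at most 14 in all, crops included, and the job is handed in when it is done.

Besides the shell and the picture viewer there is one more tool, called after "Emit:" as a command line: name --argument value ..., lists and objects as JSON in quotes. play_rows: Moves the arm, as the interface text tells. Shift numbers are shares of 0.15 m and turn numbers shares of 0.08 rad, none past 1 either way. Its arguments: {"type":"object","properties":{"rows":{"type":"array"},"squeeze":{"type":"number"}},"required":["rows"]}

```bash
mkdir -p pics; ls
python3 - <<'E'
from plant import r
import cv2,json,numpy as np,pickle
s=r.get_state();print({k:np.round(v,3).tolist() for k,v in s.items()})
d={}
for n in("scene","top"):
    c=r.capture(n);d[n]=c;cv2.imwrite(f"pics/{n}0.png",c["image"]);print(n,{k:np.round(v,3).tolist() for k,v in c.items() if k!="image"})
pickle.dump(d,open("cam0.pkl","wb"))
im=cv2.imread("pics/top0.png");cv2.imwrite("pics/top0b.png",cv2.resize(im,(800,600),interpolation=cv2.INTER_CUBIC))
im=cv2.imread("pics/scene0.png");cv2.imwrite("pics/scene0b.png",cv2.resize(im,(800,600),interpolation=cv2.INTER_CUBIC))
E
```

```text
pics
{'time_s': 0.0, 'joints': [-60.268, 20.592, 0.635, -0.019, -70.136, -16.508], 'qd': [0.021, 0.09, -0.014, -0.039, -0.092, -0.005], 'joint_torque': [0.001, -58.273, 29.306, 6.997, 0.007, -0.0], 'tcp_pos': [0.154, -0.657, 0.226], 'eef_rot': [179.905, -0.01, -166.783], 'contact_force': [-1.104, -0.318, 0.455], 'moment': [-0.04, -0.083, -0.026], 'gripper_force': 0.0, 'gripper_width': 0.087}
scene {'fx': 481.789, 'fy': 481.789, 'cx': 255.751, 'cy': 200.167, 'R': [[-0.599, -0.8, 0.017], [-0.53, 0.381, -0.757], [0.6, -0.463, -0.653]], 't': [0.503, 0.26, 1.702]}
top {'fx': 489.705, 'fy': 489.705, 'cx': 261.341, 'cy': 188.096, 'R': [[0.015, -1.0, -0.011], [-0.987, -0.013, -0.159], [0.159, 0.013, -0.987]], 't': [0.244, 0.549, 1.663]}
```

View pics/top0b.png

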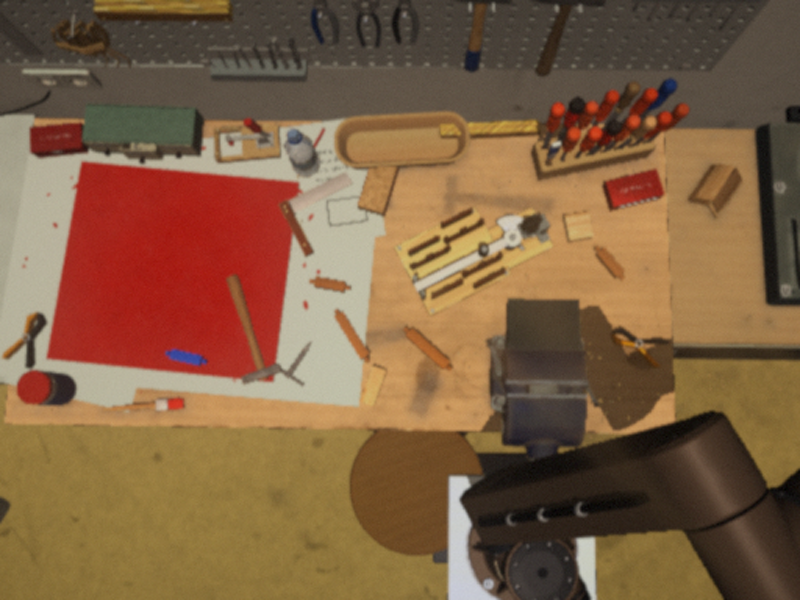

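View pics/scene0b.png

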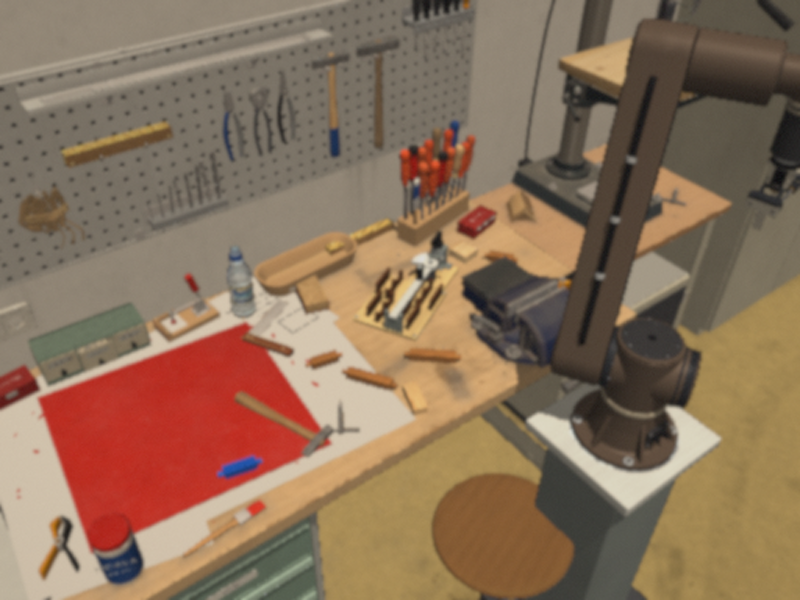

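Top view (800x600): short rails at (330,285) and (608,262), long rails at (352,335) and (428,347), cradle around (475,258) with knob near (535,225), handle (483,250). The arm is clear of it at the lower right.

```bash
cat > h.py <<'E'
import numpy as np,cv2,pickle
from scipy.spatial.transform import Rotation as Ro
def cam(c,s=None):
    """-> R (cam<-world), t"""
    if "R" in c: return np.array(c["R"]),np.array(c["t"])
    T=np.eye(4);T[:3,:3]=Ro.from_euler("xyz",s["eef_rot"],degrees=True).as_matrix();T[:3,3]=s["tcp_pos"]
    W=np.linalg.inv(T@np.array(c["T_tool_cam"]));return W[:3,:3],W[:3,3]
def ray(c,uv,z,s=None):
    R,t=cam(c,s);uv=np.atleast_2d(uv).astype(float)
    d=np.c_[(uv[:,0]-c["cx"])/c["fx"],(uv[:,1]-c["cy"])/c["fy"],np.ones(len(uv))]@R
    o=-R.T@t;return o+d*((z-o[2])/d[:,2])[:,None]
def proj(c,X,s=None):
    R,t=cam(c,s);p=np.atleast_2d(X)@R.T+t
    return np.c_[p[:,0]/p[:,2]*c["fx"]+c["cx"],p[:,1]/p[:,2]*c["fy"]+c["cy"]]
def rails(c,z=.024,s=None,amin=80,amax=900,lo=(5,120,70),hi=(14,255,255)):
    m=cv2.inRange(cv2.cvtColor(c["image"],cv2.COLOR_BGR2HSV),lo,hi)
    out=[]
    for k in cv2.findContours(m,cv2.RETR_EXTERNAL,cv2.CHAIN_APPROX_NONE)[0]:
        if not amin<cv2.contourArea(k)<amax: continue
        P=ray(c,k[:,0],z,s)[:,:2]
        (x,y),(w,h),a=cv2.minAreaRect((P*1000).astype(np.float32))
        if w<h:w,h,a=h,w,a-90
        if 70<w<170 and h<60: out.append((round(x),round(y),round(w),round(h),round(a%180,1),k[:,0].mean(0).round().tolist()))
    return out
E
python3 - <<'E'
from h import *
d=pickle.load(open("cam0.pkl","rb"));c=d["top"]
hsv=cv2.cvtColor(c["image"],cv2.COLOR_BGR2HSV)
for u,v in [(330,285),(352,335),(428,347),(608,262),(296,228),(440,270)]:print(hsv[int(v*.64),int(u*.64)])
for o in rails(c):print(o)
for n,u,v,z in [("cradle c",475,258,.03),("knob",535,225,.13),("handle",483,250,.1),("barend",418,287,.06),("pivot",512,238,.06)]:print(n,ray(c,(u*.64,v*.64),z).round(3))
E
```

```text
[ 12 172 165]
[ 13 171 172]
[ 13 185 172]
[ 13 177 163]
[  8 164 121]
[ 19  89 158]
(427, 211, 141, 36, 47.5, [273.0, 222.0])
(453, 376, 133, 24, 33.8, [225.0, 215.0])
(570, 431, 87, 21, 80.3, [211.0, 182.0])
(628, -202, 92, 29, 38.6, [390.0, 168.0])
(701, 517, 140, 30, 24.4, [188.0, 144.0])
(803, -476, 103, 30, 145.5, [464.0, 121.0])
(965, -83, 98, 47, 151.8, [354.0, 78.0])
cradle c [[0.632 0.102 0.03 ]]
knob [[ 0.685 -0.019  0.13 ]]
handle [[0.635 0.09  0.1  ]]
barend [[0.559 0.231 0.06 ]]
pivot [[0.673 0.022 0.06 ]]
```

```bash
cat >> h.py <<'E'
def plan(s,pos,yaw):
    """turn (rows units, tool z) to be played first, then slide in tool axes, units of full scale"""
    dy=(yaw-s["eef_rot"][2]+180)%360-180
    R=Ro.from_euler("xyz",[180,0,yaw],degrees=True).as_matrix()
    d=R.T@(np.array(pos)-s["tcp_pos"])/.15
    print("turn",round(-np.radians(dy)/.08,2),"slide",d.round(3),"yaw now",round(s["eef_rot"][2],2),"pos",np.round(s["tcp_pos"],4))
E
python3 - <<'E'
from plant import r
from h import *
s=r.get_state();plan(s,[.154,-.657,.36],-151.4);plan(s,[.60,.09,.36],-151.4)
w=r.capture("wrist");print(np.round(w["T_tool_cam"],3).tolist(),w["fx"],w["cx"],w["cy"])
E
```

```text
turn -3.36 slide [ 0.002 -0.001 -0.895] yaw now -166.78 pos [ 0.1542 -0.6567  0.2257]
turn -3.36 slide [-4.992  2.948 -0.895] yaw now -166.78 pos [ 0.1542 -0.6567  0.2257]
[[0.0, -0.964, -0.266, 0.071], [1.0, 0.0, -0.001, -0.0], [0.001, -0.266, 0.964, -0.158], [0.0, 0.0, 0.0, 1.0]] 329.92822924168513 262.20369842644203 192.73232645454183
```

Emit:
play_rows --rows '[{"slide": [0,0,-0.3],"delta_rot": [0,0,-0.84],"fingers": 1},{"slide": [0,0,-0.3],"delta_rot": [0,0,-0.84],"fingers": 1},{"slide": [0,0,-0.3],"delta_rot": [0,0,-0.84],"fingers": 1},{"slide": [0,0,0],"delta_rot": [0,0,-0.84],"fingers": 1},{"slide": [-0.33,0.2,0],"delta_rot": [0,0,0],"fingers": 1},{"slide": [-0.33,0.2,0],"delta_rot": [0,0,0],"fingers": 1},{"slide": [-0.33,0.2,0],"delta_rot": [0,0,0],"fingers": 1},{"slide": [-0.33,0.2,0],"delta_rot": [0,0,0],"fingers": 1}]'

```text
time_s: 1.15
tcp_pos: [0.2712, -0.4552, 0.3613]
eef_rot: [180.0, 0.0, -151.4]
contact_force: [0.7, 0.4, 0.8]
gripper_width: 0.0879
gripper_force: 0.0
```

Emit:
play_rows --rows '[{"slide": [-0.33,0.2,0],"delta_rot": [0,0,0],"fingers": 1},{"slide": [-0.33,0.2,0],"delta_rot": [0,0,0],"fingers": 1},{"slide": [-0.33,0.2,0],"delta_rot": [0,0,0],"fingers": 1},{"slide": [-0.33,0.2,0],"delta_rot": [0,0,0],"fingers": 1},{"slide": [-0.33,0.2,0],"delta_rot": [0,0,0],"fingers": 1},{"slide": [-0.33,0.2,0],"delta_rot": [0,0,0],"fingers": 1},{"slide": [-0.33,0.2,0],"delta_rot": [0,0,0],"fingers": 1},{"slide": [-0.33,0.2,0],"delta_rot": [0,0,0],"fingers": 1}]'

```text
time_s: 2.15
tcp_pos: [0.5038, -0.0546, 0.3617]
eef_rot: [-180.0, 0.0, -151.3]
contact_force: [1.2, -1.0, 0.3]
gripper_width: 0.0879
gripper_force: 0.0
```

Emit:
play_rows --rows '[{"slide": [-0.33,0.2,0],"delta_rot": [0,0,0],"fingers": 1},{"slide": [-0.33,0.2,0],"delta_rot": [0,0,0],"fingers": 1},{"slide": [-0.33,0.2,0],"delta_rot": [0,0,0],"fingers": 1},{"slide": [0,0,0],"delta_rot": [0,0,0],"fingers": 1},{"slide": [0,0,0],"delta_rot": [0,0,0],"fingers": 1}]'

```text
time_s: 2.78
tcp_pos: [0.5904, 0.0938, 0.3609]
eef_rot: [180.0, -0.1, -151.3]
contact_force: [0.0, -0.6, 0.3]
gripper_width: 0.0879
gripper_force: 0.0
```

```bash
cat > snap.py <<'E'
import sys
from plant import r
from h import *
def snap(name,k="wrist"):
    s=r.get_state();c=r.capture(k);pickle.dump((s,c),open(f"pics/{name}.pkl","wb"))
    cv2.imwrite(f"pics/{name}.png",cv2.resize(c["image"],(800,600),interpolation=cv2.INTER_CUBIC))
    print(np.round(s["tcp_pos"],4),np.round(s["eef_rot"],2),s["time_s"]);return s,c
if __name__=="__main__": snap(sys.argv[1])
E
python3 snap.py w1
```

```text
[0.5904 0.0938 0.3609] [ 1.8000e+02 -8.0000e-02 -1.5134e+02] 2.775
```

View pics/w1.png

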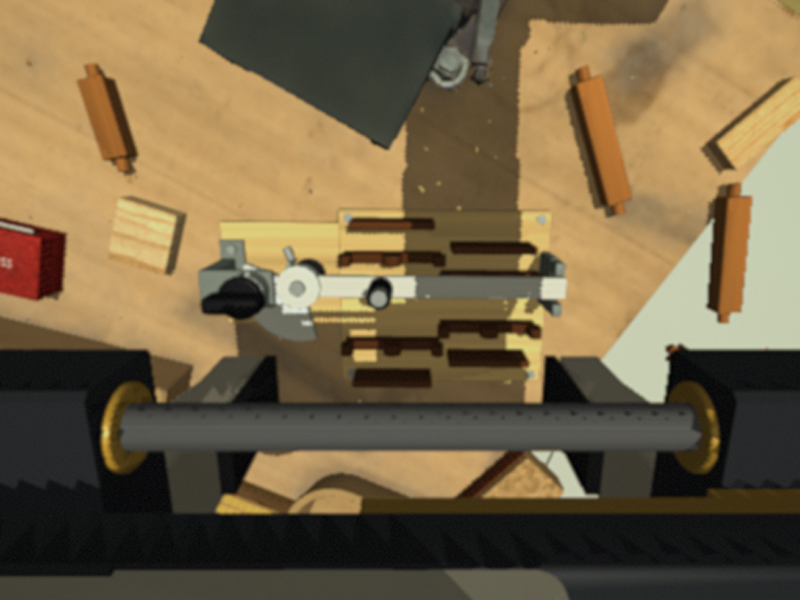

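Wrist view w1 (800x600): cradle board spans (220–550, 210–385), pivot boss (298,288), handle (378,290), knob (235,297), fork (552,285); all four rails visible too. Crop for precision.

Run:
```python
from h import *
s,c=pickle.load(open("pics/w1.pkl","rb"))
im=c["image"][130:255,120:370];cv2.imwrite("pics/w1c.png",cv2.resize(im,(800,400),interpolation=cv2.INTER_CUBIC))
for o in rails(c,s=s,amin=300,amax=4000):print(o)
```

```text
(no output)
```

View pics/w1c.png

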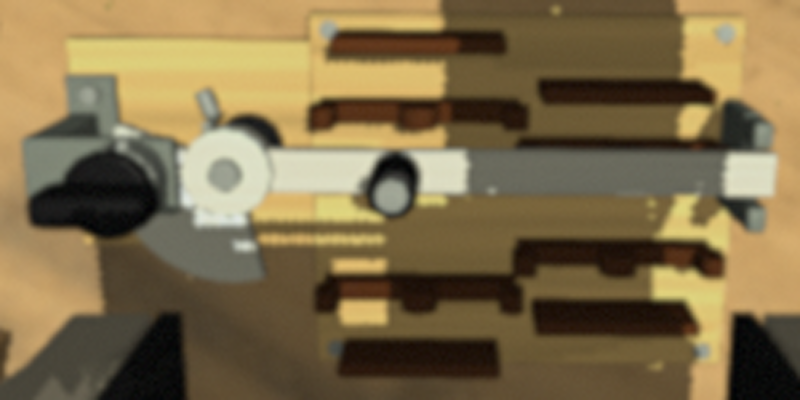

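Run:
```python
from h import *
s,c=pickle.load(open("pics/w1.pkl","rb"))
f=lambda u,v,z:ray(c,(120+u/3.2,130+v/3.2),z,s)[0]
P={}
for n,u,v,z in [("s1",328,30,.011),("s2",725,33,.011),("s3",335,348,.011),("s4",703,350,.011),("pivot",225,173,.066),("handle",392,196,.103),("skirt",112,195,.108),("wing end",30,205,.134),("bar end top",773,153,.063),("bar end bot",773,194,.063),("bar top",290,150,.063),("bar bot",290,194,.063),
 ("Lnear",417,105,.044),("Lfar",419,283,.044),("LnearL",310,105,.044),("LnearR",526,105,.044),("LfarL",320,280,.044),("LfarR",520,280,.044),("SfarL",515,245,.044),("SfarR",718,245,.044)]:
    P[n]=f(u,v,z);print(n,P[n].round(4))
a=(P["s2"]-P["s1"])[:2];b=(P["s4"]-P["s3"])[:2];e=P["bar end top"]+P["bar end bot"]-P["bar top"]-P["bar bot"]
print([np.degrees(np.arctan2(-q[0],q[1])) for q in(a,b,e)],"screw mean",(P["s1"]+P["s2"]+P["s3"]+P["s4"])/4)
yaw=np.radians(28.6);ex=np.array([np.cos(yaw),np.sin(yaw)]);ey=np.array([-ex[1],ex[0]]);o=((P["s1"]+P["s2"]+P["s3"]+P["s4"])/4)[:2]
for n in P:print(n,((P[n][:2]-o)@ex*1000).round(1),((P[n][:2]-o)@ey*1000).round(1))
hsv=cv2.cvtColor(c["image"],cv2.COLOR_BGR2HSV)
for u,v in [(105,115),(600,140),(732,250)]:print(hsv[int(v*.64),int(u*.64)])
m=cv2.inRange(hsv,(6,150,90),(14,255,255))
for k in cv2.findContours(m,cv2.RETR_EXTERNAL,cv2.CHAIN_APPROX_NONE)[0]:
    if cv2.contourArea(k)<500:continue
    Q=ray(c,k[:,0],.024,s)[:,:2];x,w,a=cv2.minAreaRect((Q*1000).astype(np.float32));print(k[:,0].mean(0).round(),np.round(x),np.round(w),a)
```

```text
s1 [0.6058 0.0322 0.011 ]
s2 [0.516  0.1994 0.011 ]
s3 [0.7504 0.1094 0.011 ]
s4 [0.6597 0.2776 0.011 ]
pivot [0.6753 0.0235 0.066 ]
handle [0.6393 0.0905 0.103 ]
skirt [ 0.6919 -0.0092  0.108 ]
wing end [ 0.7    -0.0306  0.134 ]
bar end top [0.5516 0.2322 0.063 ]
bar end bot [0.5674 0.2425 0.063 ]
bar top [0.653 0.044 0.063]
bar bot [0.6711 0.053  0.063 ]
Lnear [0.6116 0.0848 0.044 ]
Lfar [0.6869 0.1262 0.044 ]
LnearL [0.635  0.0421 0.044 ]
LnearR [0.5878 0.1284 0.044 ]
LfarL [0.7083 0.0841 0.044 ]
LfarR [0.6625 0.1677 0.044 ]
SfarL [0.6484 0.157  0.044 ]
SfarR [0.6024 0.2411 0.044 ]
[np.float64(28.241962736919234), np.float64(28.358835243743908), np.float64(28.50045814828324)] screw mean [0.63297419 0.15464867 0.011     ]
s1 -82.5 -94.5
s2 -81.3 95.3
s3 81.5 -95.9
s4 82.3 95.2
pivot -25.6 -135.4
handle -25.1 -59.4
skirt -26.8 -172.1
wing end -29.8 -194.7
bar end top -34.3 107.0
bar end bot -15.5 108.6
bar top -35.4 -106.7
bar bot -15.2 -107.5
Lnear -52.2 -51.1
Lfar 33.8 -50.8
LnearL -52.1 -99.8
LnearR -52.2 -1.4
LfarL 32.3 -98.0
LfarR 32.2 -2.7
SfarL 14.7 -5.3
SfarR 14.5 90.5
[ 15 184 165]
[ 15 184 182]
[ 15 179 172]
```

Run:
```python
from h import *
s,c=pickle.load(open("pics/w1.pkl","rb"))
plan(s,[.754,.025,.27],-151.6)
```

```text
turn 0.06 slide [-0.741 -0.922  0.606] yaw now -151.34 pos [0.5904 0.0938 0.3609]
```

Emit:
play_rows --rows '[{"slide": [-0.2,-0.25,0.15],"delta_rot": [0,0,0.06],"fingers": 1},{"slide": [-0.2,-0.25,0.15],"delta_rot": [0,0,0],"fingers": 1},{"slide": [-0.2,-0.25,0.15],"delta_rot": [0,0,0],"fingers": 1},{"slide": [-0.14,-0.17,0.15],"delta_rot": [0,0,0],"fingers": 1},{"slide": [0,0,0],"delta_rot": [0,0,0],"fingers": 1},{"slide": [0,0,0],"delta_rot": [0,0,0],"fingers": 1}]'

```text
time_s: 3.58
tcp_pos: [0.7536, 0.024, 0.2724]
eef_rot: [-180.0, 0.0, -151.7]
contact_force: [0.8, -1.0, -0.6]
gripper_width: 0.0879
gripper_force: 0.0
```

```bash
python3 snap.py w2
python3 - <<'E'
from h import *
s,c=pickle.load(open("pics/w2.pkl","rb"))
p=proj(c,[.6924,-.0088,.134],s)[0];print(p)
u,v=int(p[0])-64,max(int(p[1])-48,0);im=c["image"][v:v+96,u:u+128];print(u,v)
cv2.imwrite("pics/w2c.png",cv2.resize(cv2.convertScaleAbs(im,alpha=1.8,beta=10),(768,576),interpolation=cv2.INTER_CUBIC))
E
```

```text
[0.7536 0.024  0.2724] [-1.7998e+02  3.0000e-02 -1.5172e+02] 3.575
[262.90079861 103.66218401]
198 55
```

View pics/w2c.png

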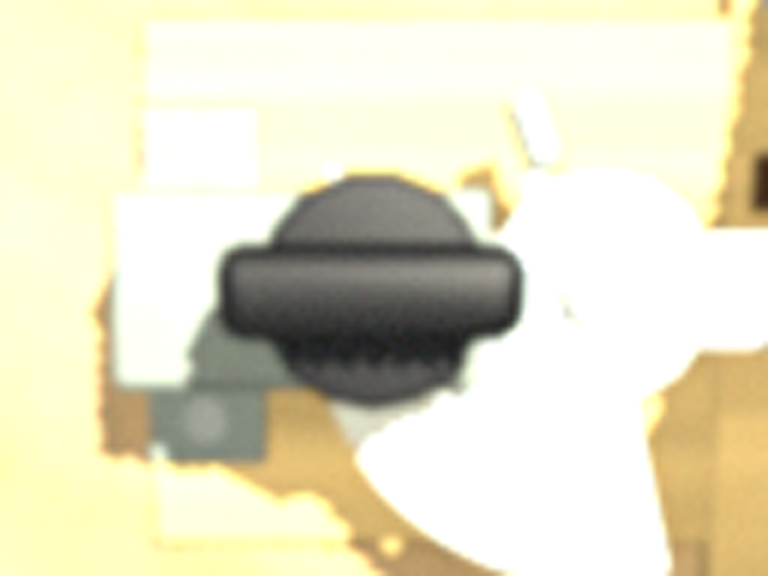

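Knob wing in crop: centre (371,291), lying exactly along the cradle's y, over its round skirt. Go there with the fingers across its thickness.

Run:
```python
from plant import r
from h import *
s,c=pickle.load(open("pics/w2.pkl","rb"))
f=lambda u,v,z:ray(c,(198+u/6,55+v/6),z,s)[0]
k=f(371,291,.134);print(k,f(222,291,.13),f(521,290,.13), "skirt",f(371,290,.108),"pivot",f(600,290,.066))
plan(r.get_state(),[*k[:2],.20],-61.6)
```

```text
[ 0.69354189 -0.01120922  0.134     ] [ 0.703931   -0.03046972  0.13      ] [0.68303629 0.00806759 0.13      ] skirt [ 0.69364786 -0.01140674  0.108     ] pivot [0.67472925 0.02423157 0.066     ]
turn -19.65 slide [0.019 0.466 0.489] yaw now -151.68 pos [0.7536 0.0245 0.2733]
```

Emit:
play_rows --rows '[{"slide": [0,0,0],"delta_rot": [0,0,-0.98],"fingers": 1},{"slide": [0,0,0],"delta_rot": [0,0,-0.98],"fingers": 1},{"slide": [0,0,0],"delta_rot": [0,0,-0.98],"fingers": 1},{"slide": [0,0,0],"delta_rot": [0,0,-0.98],"fingers": 1},{"slide": [0,0,0],"delta_rot": [0,0,-0.98],"fingers": 1},{"slide": [0,0,0],"delta_rot": [0,0,-0.98],"fingers": 1},{"slide": [0,0,0],"delta_rot": [0,0,-0.98],"fingers": 1},{"slide": [0,0,0],"delta_rot": [0,0,-0.98],"fingers": 1}]'

```text
time_s: 4.62
tcp_pos: [0.7534, 0.0256, 0.2742]
eef_rot: [-179.9, 0.1, -115.5]
contact_force: [0.1, 0.1, -0.2]
gripper_width: 0.0875
gripper_force: 0.0
```

Emit:
play_rows --rows '[{"slide": [0,0,0],"delta_rot": [0,0,-0.98],"fingers": 1},{"slide": [0,0,0],"delta_rot": [0,0,-0.98],"fingers": 1},{"slide": [0,0,0],"delta_rot": [0,0,-0.98],"fingers": 1},{"slide": [0,0,0],"delta_rot": [0,0,-0.98],"fingers": 1},{"slide": [0,0,0],"delta_rot": [0,0,-0.98],"fingers": 1},{"slide": [0,0,0],"delta_rot": [0,0,-0.98],"fingers": 1},{"slide": [0,0,0],"delta_rot": [0,0,-0.98],"fingers": 1},{"slide": [0,0,0],"delta_rot": [0,0,-0.98],"fingers": 1}]'

```text
time_s: 5.62
tcp_pos: [0.7534, 0.0256, 0.2742]
eef_rot: [-179.8, 0.0, -79.6]
contact_force: [-0.3, 0.4, -0.6]
gripper_width: 0.0876
gripper_force: 0.0
```

Emit:
play_rows --rows '[{"slide": [0,0,0],"delta_rot": [0,0,-0.98],"fingers": 1},{"slide": [0,0,0],"delta_rot": [0,0,-0.98],"fingers": 1},{"slide": [0,0,0],"delta_rot": [0,0,-0.98],"fingers": 1},{"slide": [0,0,0],"delta_rot": [0,0,-0.98],"fingers": 1},{"slide": [0.02,0.23,0.24],"delta_rot": [0,0,0],"fingers": 1},{"slide": [0,0.23,0.24],"delta_rot": [0,0,0],"fingers": 0.2},{"slide": [0,0,0],"delta_rot": [0,0,0],"fingers": 0.2},{"slide": [0,0,0],"delta_rot": [0,0,0],"fingers": 0.2}]'

```text
time_s: 6.62
tcp_pos: [0.6952, -0.0098, 0.2023]
eef_rot: [-179.8, -0.1, -61.8]
contact_force: [0.8, -0.0, 0.9]
gripper_width: 0.0631
gripper_force: 0.0
```

Run:
```python
from plant import r
from h import *
plan(r.get_state(),[.6936,-.0112,.1115],-61.5)
```

```text
turn -0.06 slide [0.003 0.014 0.605] yaw now -61.77 pos [ 0.6952 -0.0098  0.2023]
```

Emit:
play_rows --rows '[{"slide": [0,0.014,0.3],"delta_rot": [0,0,-0.06],"fingers": 0.1},{"slide": [0,0,0.2],"delta_rot": [0,0,0],"fingers": 0.1},{"slide": [0,0,0.1],"delta_rot": [0,0,0],"fingers": 0.1},{"slide": [0,0,0],"delta_rot": [0,0,0],"fingers": 0.1},{"slide": [0,0,0],"delta_rot": [0,0,0],"fingers": -1},{"slide": [0,0,0],"delta_rot": [0,0,0],"fingers": -1},{"slide": [0,0,0],"delta_rot": [0,0,0],"fingers": -1},{"slide": [0,0,0],"delta_rot": [0,0,0],"fingers": -1}]' --squeeze 40

```text
time_s: 7.62
tcp_pos: [0.6928, -0.0113, 0.1103]
eef_rot: [-180.0, -0.0, -61.5]
contact_force: [-0.9, 0.3, 3.8]
gripper_width: 0.0136
gripper_force: 17.8
```

Emit:
play_rows --rows '[{"slide": [0,0,0],"delta_rot": [0,0,0],"fingers": -1},{"slide": [0,0,0],"delta_rot": [0,0,0],"fingers": -1},{"slide": [0,0,0],"delta_rot": [0,0,0],"fingers": -1}]'

```text
time_s: 8.0
tcp_pos: [0.6928, -0.0113, 0.1103]
eef_rot: [-180.0, -0.0, -61.5]
contact_force: [-1.8, 0.4, 5.7]
gripper_width: 0.0138
gripper_force: 40.4
```

Emit:
play_rows --rows '[{"slide": [0,0,-0.04],"delta_rot": [0,0,0],"fingers": -1},{"slide": [0,0,-0.04],"delta_rot": [0,0,0],"fingers": -1},{"slide": [0,0,-0.027],"delta_rot": [0,0,0],"fingers": -1},{"slide": [0,0,0],"delta_rot": [0,0,0],"fingers": -1},{"slide": [0,0,0],"delta_rot": [0,0,0],"fingers": -1}]'

```text
time_s: 8.62
tcp_pos: [0.6927, -0.0112, 0.1252]
eef_rot: [180.0, 0.0, -61.5]
contact_force: [5.5, -2.2, -8.7]
gripper_width: 0.0134
gripper_force: 40.4
```

Emit:
play_rows --rows '[{"slide": [0,0,-0.007],"delta_rot": [0,0,0],"fingers": -1},{"slide": [0,0,0],"delta_rot": [0,0,-1],"fingers": -1},{"slide": [0,0,0],"delta_rot": [0,0,-1],"fingers": -1},{"slide": [0,0,0],"delta_rot": [0,0,-1],"fingers": -1},{"slide": [0,0,0],"delta_rot": [0,0,-1],"fingers": -1},{"slide": [0,0,0],"delta_rot": [0,0,-1],"fingers": -1},{"slide": [0,0,0],"delta_rot": [0,0,-1],"fingers": -1},{"slide": [0,0,0],"delta_rot": [0,0,-1],"fingers": -1}]'

```text
time_s: 9.62
tcp_pos: [0.6925, -0.0113, 0.126]
eef_rot: [180.0, 0.0, -29.3]
contact_force: [4.3, -2.5, -10.0]
gripper_width: 0.0135
gripper_force: 40.5
```

Emit:
play_rows --rows '[{"slide": [0,0,0],"delta_rot": [0,0,-1],"fingers": -1},{"slide": [0,0,0],"delta_rot": [0,0,-1],"fingers": -1},{"slide": [0,0,0],"delta_rot": [0,0,-1],"fingers": -1},{"slide": [0,0,0],"delta_rot": [0,0,-1],"fingers": -1},{"slide": [0,0,0],"delta_rot": [0,0,-1],"fingers": -1},{"slide": [0,0,0],"delta_rot": [0,0,-1],"fingers": -1},{"slide": [0,0,0],"delta_rot": [0,0,-1],"fingers": -1},{"slide": [0,0,0],"delta_rot": [0,0,-1],"fingers": -1}]'

```text
time_s: 10.62
tcp_pos: [0.6925, -0.0114, 0.1261]
eef_rot: [180.0, 0.0, 7.4]
contact_force: [5.0, -3.1, -9.3]
gripper_width: 0.0137
gripper_force: 40.3
```

Run:
```python
from plant import r
s=r.get_state();print(s)
```

```text
{'time_s': 10.625, 'joints': array([ 1.51361384e+01,  2.62155497e+01, -4.16233734e+00,  1.32629111e-02,
       -5.96560397e+01,  8.22148272e+01]), 'qd': array([ 2.38636260e-02, -4.09689437e-03,  1.88110625e-02,  5.77729152e-02,
        8.49182057e-02,  3.64223736e+01]), 'joint_torque': array([  2.20114209, -69.42951679,  28.42768729,   6.06809065,
        -1.44494757,  -1.03414837]), 'tcp_pos': array([ 0.69252046, -0.01144623,  0.126073  ]), 'eef_rot': array([1.79984068e+02, 3.20647459e-02, 7.35766476e+00]), 'contact_force': array([ 5.0392985 , -3.14028069, -9.30218136]), 'moment': array([-1.39265959, -1.78609969, -0.0224175 ]), 'gripper_force': 40.27012274889785, 'gripper_width': 0.013744760935685}
```

Emit:
play_rows --rows '[{"slide": [0,0,0],"delta_rot": [0,0,0],"fingers": -1},{"slide": [0,0,0.03],"delta_rot": [0,0,0],"fingers": -1},{"slide": [0,0,0.025],"delta_rot": [0,0,0],"fingers": -1},{"slide": [0,0,0],"delta_rot": [0,0,0],"fingers": -1},{"slide": [0,0,0],"delta_rot": [0,0,0],"fingers": -1}]'

```text
time_s: 11.25
tcp_pos: [0.6926, -0.0114, 0.1188]
eef_rot: [180.0, -0.0, 7.2]
contact_force: [1.9, -3.6, -2.7]
gripper_width: 0.0137
gripper_force: 40.6
```

Emit:
play_rows --rows '[{"slide": [0,0,0],"delta_rot": [0,0,0],"fingers": 0.3},{"slide": [0,0,0],"delta_rot": [0,0,0],"fingers": 0.3},{"slide": [0,0,0],"delta_rot": [0,0,0],"fingers": 0.3},{"slide": [0,0,-0.15],"delta_rot": [0,0,0],"fingers": 0.3},{"slide": [0,0,-0.35],"delta_rot": [0,0,1],"fingers": 0.3},{"slide": [0,0,-0.2],"delta_rot": [0,0,1],"fingers": 0.3},{"slide": [0,0,0],"delta_rot": [0,0,1],"fingers": 0.3},{"slide": [0,0,0],"delta_rot": [0,0,1],"fingers": 0.3}]'

```text
time_s: 12.25
tcp_pos: [0.6926, -0.0108, 0.2242]
eef_rot: [-179.9, -0.0, -11.3]
contact_force: [-0.3, -0.2, 0.0]
gripper_width: 0.057
gripper_force: 0.0
```

Emit:
play_rows --rows '[{"slide": [0,0,0],"delta_rot": [0,0,1],"fingers": 0.3},{"slide": [0,0,0],"delta_rot": [0,0,1],"fingers": 0.3},{"slide": [0,0,0],"delta_rot": [0,0,1],"fingers": 0.3},{"slide": [0,0,0],"delta_rot": [0,0,1],"fingers": 0.3},{"slide": [0,0,0],"delta_rot": [0,0,1],"fingers": 0.3},{"slide": [0,0,0],"delta_rot": [0,0,1],"fingers": 0.3},{"slide": [0,0,0],"delta_rot": [0,0,1],"fingers": 0.3},{"slide": [0,0,0],"delta_rot": [0,0,1],"fingers": 0.3}]'

```text
time_s: 13.25
tcp_pos: [0.6925, -0.0109, 0.2234]
eef_rot: [-180.0, 0.0, -47.9]
contact_force: [0.0, -0.4, -0.7]
gripper_width: 0.0571
gripper_force: 0.0
```

Emit:
play_rows --rows '[{"slide": [0,0,0],"delta_rot": [0,0,1],"fingers": 0.3},{"slide": [0,0,0],"delta_rot": [0,0,1],"fingers": 0.3},{"slide": [0,0,0],"delta_rot": [0,0,1],"fingers": 0.3},{"slide": [0,0,0],"delta_rot": [0,0,0],"fingers": 0.3}]'

```text
time_s: 13.75
tcp_pos: [0.6925, -0.0109, 0.2234]
eef_rot: [-180.0, 0.0, -61.5]
contact_force: [0.4, -0.7, -0.5]
gripper_width: 0.0569
gripper_force: 0.0
```

```bash
python3 snap.py w3;python3 - <<'E'
from plant import r
from h import *
s,c=pickle.load(open("pics/w3.pkl","rb"))
plan(s,[.6393,.0905,.083],-61.6)
print(proj(c,[[.6393,.0905,.103],[.6936,-.0112,.142],[.675,.0238,.066]],s)*800/512)
E
```

```text
[ 0.6925 -0.0109  0.2234] [-1.800e+02  1.000e-02 -6.149e+01] 13.75
turn 0.02 slide [-0.763 -0.009  0.936] yaw now -61.49 pos [ 0.6925 -0.0109  0.2234]
[[407.68971319 472.47155999]
 [408.8209085  311.2063717 ]
 [408.5129985  336.61196831]]
```

View pics/w3.png

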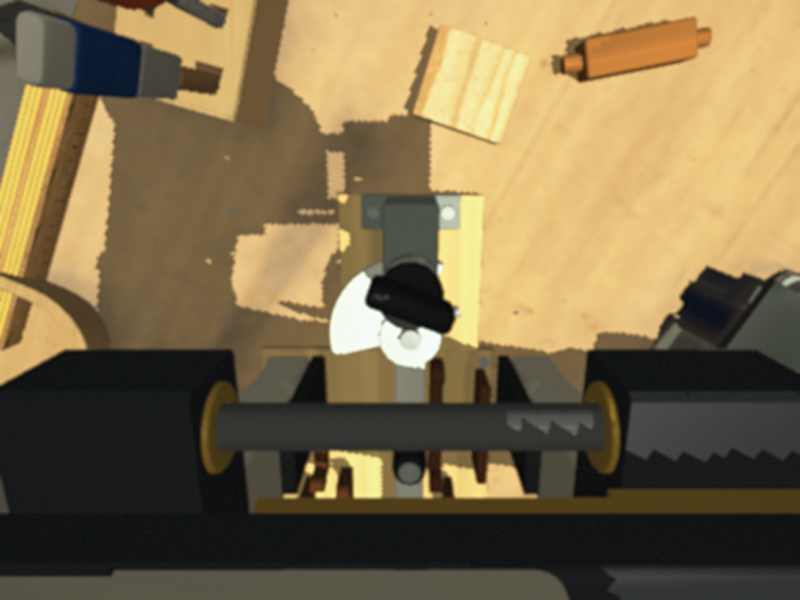

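w3: knob turned to its parked angle at (412,303), handle at (409,471) as predicted. Now grip the handle.

Emit:
play_rows --rows '[{"slide": [-0.38,-0.005,0],"delta_rot": [0,0,0],"fingers": 0.3},{"slide": [-0.38,-0.005,0],"delta_rot": [0,0,0],"fingers": 0.3},{"slide": [0,0,0.35],"delta_rot": [0,0,0],"fingers": 0.3},{"slide": [0,0,0.35],"delta_rot": [0,0,0],"fingers": 0.3},{"slide": [0,0,0.235],"delta_rot": [0,0,0],"fingers": 0.3},{"slide": [0,0,0],"delta_rot": [0,0,0],"fingers": 0.3},{"slide": [0,0,0],"delta_rot": [0,0,0],"fingers": -1},{"slide": [0,0,0],"delta_rot": [0,0,0],"fingers": -1}]' --squeeze 20

```text
time_s: 14.8
tcp_pos: [0.6409, 0.0902, 0.0854]
eef_rot: [-179.8, -0.0, -61.5]
contact_force: [0.5, 0.4, 0.7]
gripper_width: 0.042
gripper_force: 0.0
```

Emit:
play_rows --rows '[{"slide": [0,0,0],"delta_rot": [0,0,0],"fingers": -1},{"slide": [0,0,0],"delta_rot": [0,0,0],"fingers": -1},{"slide": [0,0,0],"delta_rot": [0,0,0],"fingers": -1}]'

```text
time_s: 15.18
tcp_pos: [0.6397, 0.0898, 0.0839]
eef_rot: [-180.0, -0.0, -61.5]
contact_force: [-2.5, 0.9, 5.3]
gripper_width: 0.0214
gripper_force: 20.0
```

Emit:
play_rows --rows '[{"slide": [0.0016,-0.04,0],"delta_rot": [0,0,1],"fingers": -1},{"slide": [0.0016,-0.04,0],"delta_rot": [0,0,1],"fingers": -1},{"slide": [0.0016,-0.04,0],"delta_rot": [0,0,1],"fingers": -1},{"slide": [0.0016,-0.04,0],"delta_rot": [0,0,1],"fingers": -1},{"slide": [0.0016,-0.04,0],"delta_rot": [0,0,1],"fingers": -1},{"slide": [0.0016,-0.04,0],"delta_rot": [0,0,1],"fingers": -1},{"slide": [0.0016,-0.04,0],"delta_rot": [0,0,1],"fingers": -1}]'

```text
time_s: 16.05
tcp_pos: [0.6804, 0.098, 0.0839]
eef_rot: [-180.0, -0.1, -93.8]
contact_force: [-1.2, -3.3, 5.5]
gripper_width: 0.0212
gripper_force: 20.0
```

```bash
cat > bar.py <<'E'
from plant import r
from h import *
s=r.get_state();p=s["tcp_pos"][:2]-np.array([.675,.0240]);a=np.radians(28.4)
print("angle",np.arctan2(p@[np.cos(a),np.sin(a)],p@[-np.sin(a),np.cos(a)]),"rad",np.hypot(*p),s["contact_force"].round(1),s["tcp_pos"].round(4),s["eef_rot"].round(1),s["time_s"])
E
python3 bar.py
```

```text
angle 0.5679869990853976 rad 0.07416584659779277 [-1.2 -3.3  5.5] [0.6804 0.098  0.0839] [-1.80e+02 -1.00e-01 -9.38e+01] 16.05
```

Tracking well; carry on to the stop.

Emit:
play_rows --rows '[{"slide": [0.0016,-0.04,0],"delta_rot": [0,0,1],"fingers": -1},{"slide": [0.0016,-0.04,0],"delta_rot": [0,0,1],"fingers": -1},{"slide": [0.0016,-0.04,0],"delta_rot": [0,0,1],"fingers": -1},{"slide": [0.0016,-0.04,0],"delta_rot": [0,0,1],"fingers": -1},{"slide": [0.0016,-0.04,0],"delta_rot": [0,0,1],"fingers": -1},{"slide": [0.0016,-0.04,0],"delta_rot": [0,0,1],"fingers": -1},{"slide": [0.0016,-0.04,0],"delta_rot": [0,0,1],"fingers": -1}]'

```text
time_s: 16.92
tcp_pos: [0.7187, 0.0834, 0.0839]
eef_rot: [180.0, -0.1, -125.9]
contact_force: [-4.9, -4.5, 6.3]
gripper_width: 0.0213
gripper_force: 20.0
```

Emit:
play_rows --rows '[{"slide": [0.0016,-0.04,0],"delta_rot": [0,0,1],"fingers": -1},{"slide": [0.0016,-0.04,0],"delta_rot": [0,0,1],"fingers": -1},{"slide": [0.0016,-0.04,0],"delta_rot": [0,0,1],"fingers": -1},{"slide": [0.0016,-0.04,0],"delta_rot": [0,0,1],"fingers": -1},{"slide": [0.0016,-0.04,0],"delta_rot": [0,0,1],"fingers": -1},{"slide": [0.0016,-0.04,0],"delta_rot": [0,0,1],"fingers": -1},{"slide": [0,0,0],"delta_rot": [0,0,0],"fingers": -1},{"slide": [0,0,0],"delta_rot": [0,0,0],"fingers": -1}]'

```text
time_s: 17.92
tcp_pos: [0.7411, 0.0561, 0.0838]
eef_rot: [-180.0, -0.2, -153.2]
contact_force: [-6.2, -3.9, 7.1]
gripper_width: 0.0213
gripper_force: 20.0
```

```bash
python3 bar.py
```

```text
angle 1.6148367520442466 rad 0.07351971779502019 [-6.2 -3.9  7.1] [0.7411 0.0561 0.0838] [-180.    -0.2 -153.2] 17.925
```

Emit:
play_rows --rows '[{"slide": [0,-0.03,0],"delta_rot": [0,0,0.5],"fingers": -1},{"slide": [0,-0.02,0],"delta_rot": [0,0,0],"fingers": -1},{"slide": [0,0,0],"delta_rot": [0,0,0],"fingers": -1}]'

```text
time_s: 18.3
tcp_pos: [0.7424, 0.0534, 0.0838]
eef_rot: [179.8, -0.2, -155.5]
contact_force: [-14.4, 10.9, 12.3]
gripper_width: 0.0213
gripper_force: 20.0
```

```bash
python3 bar.py
```

```text
angle 1.6550434384283768 rad 0.0735692472624234 [-14.4  10.9  12.3] [0.7424 0.0534 0.0838] [ 179.8   -0.2 -155.5] 18.3
```

Emit:
play_rows --rows '[{"slide": [0,0.03,0],"delta_rot": [0,0,0],"fingers": 0.3},{"slide": [0,0,0],"delta_rot": [0,0,0],"fingers": 0.3},{"slide": [0,0,0],"delta_rot": [0,0,0],"fingers": 0.3},{"slide": [0,0,-0.2],"delta_rot": [0,0,0],"fingers": 0.5},{"slide": [0,0,-0.4],"delta_rot": [0,0,-0.8],"fingers": 0.7},{"slide": [0,0,-0.4],"delta_rot": [0,0,0],"fingers": 1},{"slide": [0,0,-0.4],"delta_rot": [0,0,0],"fingers": 1},{"slide": [0,0,0],"delta_rot": [0,0,0],"fingers": 1}]'

```text
time_s: 19.3
tcp_pos: [0.7463, 0.0545, 0.3002]
eef_rot: [-179.8, 0.6, -151.9]
contact_force: [1.0, -1.1, -0.7]
gripper_width: 0.0866
gripper_force: 0.0
```

Run:
```python
from plant import r
from h import *
plan(r.get_state(),[.695,.188,.33],-151.6)
```

```text
turn -0.06 slide [-0.123  0.946 -0.199] yaw now -151.85 pos [0.7463 0.0545 0.3002]
```

Emit:
play_rows --rows '[{"slide": [-0.04,0.32,-0.07],"delta_rot": [0,0,-0.06],"fingers": 1},{"slide": [-0.04,0.32,-0.07],"delta_rot": [0,0,0],"fingers": 1},{"slide": [-0.04,0.31,-0.06],"delta_rot": [0,0,0],"fingers": 1},{"slide": [0,0,0],"delta_rot": [0,0,0],"fingers": 1},{"slide": [0,0,0],"delta_rot": [0,0,0],"fingers": 1}]'

```text
time_s: 19.92
tcp_pos: [0.6919, 0.1888, 0.3224]
eef_rot: [-180.0, -0.1, -151.5]
contact_force: [0.5, 0.4, 0.6]
gripper_width: 0.0876
gripper_force: 0.0
```

```bash
python3 snap.py w4
```

```text
[0.6919 0.1888 0.3224] [-1.8000e+02 -6.0000e-02 -1.5154e+02] 19.925
```

View pics/w4.png

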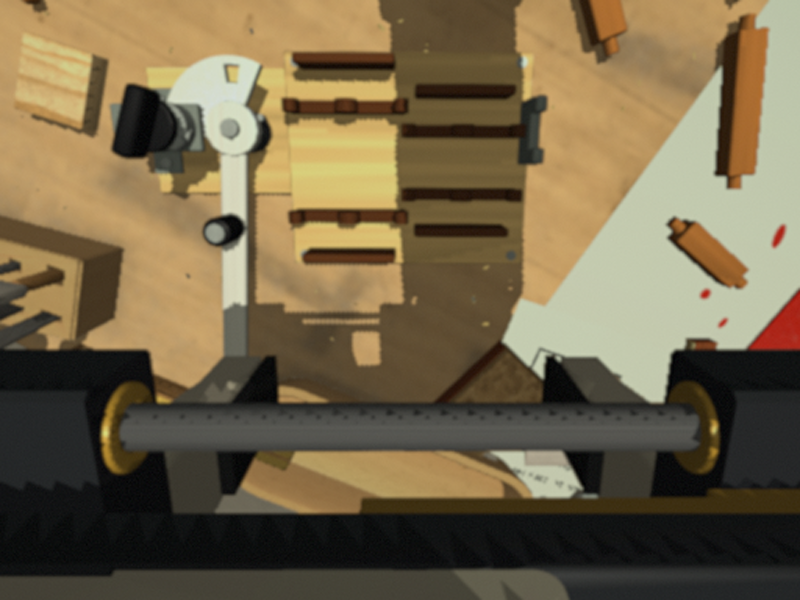

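w4: bar open (pointing down at (232,300)), pockets clear; long bearers' middle walls at (346,106) and (347,216), short ones' at (464,131) and (463,195).

Run:
```python
from h import *
s,c=pickle.load(open("pics/w4.pkl","rb"))
im=c["image"][25:175,175:340];cv2.imwrite("pics/w4c.png",cv2.resize(im,(660,600),interpolation=cv2.INTER_CUBIC))
a=np.radians(28.4);ex=np.array([np.cos(a),np.sin(a)]);ey=np.array([-ex[1],ex[0]]);o=np.array([.633,.1547])
for u,v in [(346,106),(347,216),(464,131),(463,195),(290,106),(402,106),(407,131),(522,131)]:
    p=ray(c,(u*.64,v*.64),.044,s)[0][:2];print(p.round(4),((p-o)@ex*1e3).round(1),((p-o)@ey*1e3).round(1))
```

```text
[0.6179 0.0903] -43.9 -49.5
[0.6952 0.1299] 43.0 -51.4
[0.5895 0.1823] -25.1 45.0
[0.6338 0.207 ] 25.5 45.6
[0.6392 0.0511] -43.9 -94.1
[0.5967 0.1295] -43.9 -4.9
[0.6114 0.142 ] -25.0 -0.9
[0.5673 0.2234] -25.1 91.7
```

View pics/w4c.png

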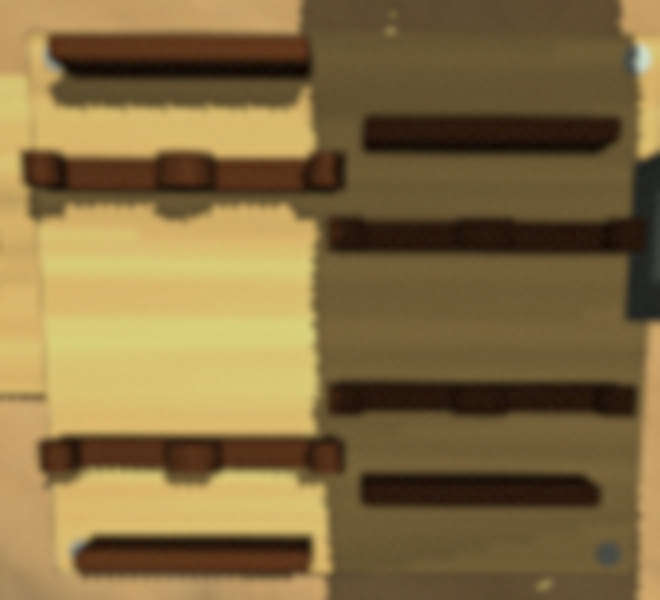

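```bash
cat >> h.py <<'E'
def rl(c,s,z=.012,amin=400):
    m=cv2.inRange(cv2.cvtColor(c["image"],cv2.COLOR_BGR2HSV),(8,140,80),(18,255,255))
    m=cv2.morphologyEx(m,cv2.MORPH_OPEN,np.ones((3,3),np.uint8))
    for k in cv2.findContours(m,cv2.RETR_EXTERNAL,cv2.CHAIN_APPROX_NONE)[0]:
        if cv2.contourArea(k)<amin: continue
        P=ray(c,k[:,0],z,s)[:,:2]
        (x,y),(w,h),a=cv2.minAreaRect((P*1000).astype(np.float32))
        if w<h:w,h,a=h,w,a-90
        if 60<w<200 and h<60:print("rail",round(x,1),round(y,1),"size",round(w),round(h),"ang",round(a%180,1),"px",k[:,0].mean(0).round(),"border",bool(k.min()<=1))
E
python3 - <<'E'
from h import *
for n in("w1","w4"):
    s,c=pickle.load(open(f"pics/{n}.pkl","rb"));print(n);rl(c,s)
E
```

```text
w1
rail 453.3 385.0 size 139 23 ang 33.1 px [469. 161.] border False
rail 426.0 211.7 size 141 26 ang 48.7 px [386.  88.] border False
rail 633.6 -208.8 size 97 25 ang 39.3 px [66. 76.] border False
w4
rail 571.4 435.1 size 94 23 ang 79.8 px [452. 161.] border False
rail 452.3 384.7 size 138 24 ang 33.2 px [477.  64.] border False
```

Run:
```python
from plant import r
from h import *
plan(r.get_state(),[.4902,.4096,.15],-146.8)
```

```text
turn -1.04 slide [0.318 1.972 1.148] yaw now -151.59 pos [0.6921 0.1883 0.3223]
```

Emit:
play_rows --rows '[{"slide": [0,0,0],"delta_rot": [0,0,-1],"fingers": 1},{"slide": [0.053,0.33,0.1],"delta_rot": [0,0,0],"fingers": 0.5},{"slide": [0.053,0.33,0.19],"delta_rot": [0,0,0],"fingers": 0.5},{"slide": [0.053,0.33,0.19],"delta_rot": [0,0,0],"fingers": 0.5},{"slide": [0.053,0.33,0.19],"delta_rot": [0,0,0],"fingers": 0.5},{"slide": [0.053,0.33,0.19],"delta_rot": [0,0,0],"fingers": 0.5},{"slide": [0.053,0.33,0.29],"delta_rot": [0,0,0],"fingers": 0.5},{"slide": [0,0,0],"delta_rot": [0,0,0],"fingers": 0.5}]'

```text
time_s: 20.98
tcp_pos: [0.4895, 0.4092, 0.1491]
eef_rot: [-179.9, -0.4, -146.9]
contact_force: [0.3, -0.2, 0.1]
gripper_width: 0.0659
gripper_force: 0.0
```

Run:
```python
from snap import *
s,c=snap("w5");rl(c,s)
plan(s,[.4902,.4096,.011],-146.8)
```

```text
[0.4895 0.4092 0.1491] [-179.9    -0.37 -146.9 ] 20.975
turn -0.02 slide [-0.006 -0.001  0.92 ] yaw now -146.9 pos [0.4895 0.4092 0.1491]
```

Emit:
play_rows --rows '[{"slide": [0,0,0.35],"delta_rot": [0,0,0],"fingers": 0.5},{"slide": [0,0,0.35],"delta_rot": [0,0,0],"fingers": 0.5},{"slide": [0,0,0.22],"delta_rot": [0,0,0],"fingers": 0.5},{"slide": [0,0,0],"delta_rot": [0,0,0],"fingers": 0.5},{"slide": [0,0,0],"delta_rot": [0,0,0],"fingers": -1},{"slide": [0,0,0],"delta_rot": [0,0,0],"fingers": -1},{"slide": [0,0,0],"delta_rot": [0,0,0],"fingers": -1},{"slide": [0,0,0],"delta_rot": [0,0,0],"fingers": -1}]' --squeeze 35

```text
time_s: 22.02
tcp_pos: [0.4923, 0.4102, 0.0161]
eef_rot: [180.0, 0.1, -147.0]
contact_force: [0.7, -0.8, -0.2]
gripper_width: 0.0314
gripper_force: 0.2
```

Emit:
play_rows --rows '[{"slide": [0,0,0],"delta_rot": [0,0,0],"fingers": -1},{"slide": [0,0,0],"delta_rot": [0,0,0],"fingers": -1},{"slide": [0,0,0],"delta_rot": [0,0,0],"fingers": -1}]'

```text
time_s: 22.4
tcp_pos: [0.4922, 0.41, 0.0157]
eef_rot: [180.0, 0.0, -147.0]
contact_force: [-0.7, -0.9, 4.9]
gripper_width: 0.0236
gripper_force: 34.6
```

Run:
```python
from plant import r
s=r.get_state();print(s["tcp_pos"],s["eef_rot"],s["contact_force"],s["gripper_width"],s["gripper_force"])
```

```text
[0.49222872 0.41000365 0.01572506] [ 1.79998612e+02  3.02108863e-02 -1.46956911e+02] [-0.67619093 -0.91271859  4.91113676] 0.0235818196059321 34.579262137413025
```

Emit:
play_rows --rows '[{"slide": [0.01,0,0],"delta_rot": [0,0,0],"fingers": 0},{"slide": [0,0,0.03],"delta_rot": [0,0,0],"fingers": -0.2},{"slide": [0,0,0],"delta_rot": [0,0,0],"fingers": -1},{"slide": [0,0,0],"delta_rot": [0,0,0],"fingers": -1},{"slide": [0,0,0],"delta_rot": [0,0,0],"fingers": -1},{"slide": [0,0,0],"delta_rot": [0,0,0],"fingers": -1},{"slide": [0,0,0],"delta_rot": [0,0,0],"fingers": -1}]'

```text
time_s: 23.28
tcp_pos: [0.4908, 0.409, 0.0107]
eef_rot: [180.0, 0.0, -147.0]
contact_force: [0.3, 0.8, 0.5]
gripper_width: 0.0235
gripper_force: 34.7
```

Emit:
play_rows --rows '[{"slide": [0,0,-0.1],"delta_rot": [0,0,0],"fingers": -1},{"slide": [0,0,-0.3],"delta_rot": [0,0,0],"fingers": -1},{"slide": [0,0,-0.4],"delta_rot": [0,0,0],"fingers": -1},{"slide": [0,0,-0.4],"delta_rot": [0,0,0],"fingers": -1},{"slide": [0,0,0],"delta_rot": [0,0,0],"fingers": -1}]'

```text
time_s: 23.9
tcp_pos: [0.493, 0.4112, 0.1984]
eef_rot: [179.8, 0.6, -146.9]
contact_force: [1.1, -0.1, -1.4]
gripper_width: 0.0237
gripper_force: 34.7
```

```bash
cat >> h.py <<'E'
A=np.radians(28.45);EX=np.array([np.cos(A),np.sin(A)]);EY=np.array([-EX[1],EX[0]]);O=np.array([.6341,.1527])
def pk(i,dx,z): # pocket 0..3, offset of tcp along cradle x
    return [*(O+EY*(-.072+.048*i)+EX*dx),z]
E
python3 - <<'E'
from plant import r
from h import *
s=r.get_state();plan(s,pk(0,.0455,.20),-151.55);print(s["contact_force"],s["gripper_width"])
E
```

```text
turn 1.01 slide [-0.309 -2.444 -0.011] yaw now -146.93 pos [0.493  0.4112 0.1984]
[ 1.14681665 -0.13042566 -1.3501021 ] 0.02366603468384696
```

Emit:
play_rows --rows '[{"slide": [-0.044,-0.35,0],"delta_rot": [0,0,1],"fingers": -1},{"slide": [-0.044,-0.35,0],"delta_rot": [0,0,0],"fingers": -1},{"slide": [-0.044,-0.35,0],"delta_rot": [0,0,0],"fingers": -1},{"slide": [-0.044,-0.35,0],"delta_rot": [0,0,0],"fingers": -1},{"slide": [-0.044,-0.35,0],"delta_rot": [0,0,0],"fingers": -1},{"slide": [-0.044,-0.35,0],"delta_rot": [0,0,0],"fingers": -1},{"slide": [-0.044,-0.34,0],"delta_rot": [0,0,0],"fingers": -1},{"slide": [0,0,0],"delta_rot": [0,0,0],"fingers": -1}]'

```text
time_s: 24.9
tcp_pos: [0.7102, 0.1082, 0.1899]
eef_rot: [-180.0, -0.1, -151.8]
contact_force: [-0.5, 0.8, -1.7]
gripper_width: 0.024
gripper_force: 34.7
```

Run:
```python
from plant import r
from h import *
s=r.get_state();plan(s,pk(0,.0455,.06),-151.55);print(s["contact_force"],s["gripper_width"])
```

```text
turn -0.05 slide [0.001 0.023 0.866] yaw now -151.8 pos [0.7102 0.1082 0.1899]
[-0.48124273  0.81569067 -1.68240263] 0.024015640210905027
```

Emit:
play_rows --rows '[{"slide": [0,0.023,0.3],"delta_rot": [0,0,-0.05],"fingers": -1},{"slide": [0,0,0.25],"delta_rot": [0,0,0],"fingers": -1},{"slide": [0,0,0.15],"delta_rot": [0,0,0],"fingers": -1},{"slide": [0,0,0],"delta_rot": [0,0,0],"fingers": -1},{"slide": [0,0,0],"delta_rot": [0,0,0],"fingers": -1}]'

```text
time_s: 25.52
tcp_pos: [0.708, 0.1153, 0.0871]
eef_rot: [-180.0, 0.1, -151.3]
contact_force: [0.1, 0.3, -0.5]
gripper_width: 0.0236
gripper_force: 34.7
```

Run:
```python
from snap import *
s,c=snap("w6");plan(s,pk(0,.0455,.047),-151.55);print(s["contact_force"],s["gripper_width"])
z=s["tcp_pos"][2]-.0107+.012
m=cv2.inRange(cv2.cvtColor(c["image"],cv2.COLOR_BGR2HSV),(8,140,80),(18,255,255))
for k in cv2.findContours(m,cv2.RETR_EXTERNAL,cv2.CHAIN_APPROX_NONE)[0]:
    if cv2.contourArea(k)>1500:
        x,w,a=cv2.minAreaRect(((ray(c,k[:,0],z,s)[:,:2]-O)@np.c_[EX,EY]*1e3).astype(np.float32));print(k[:,0].mean(0),np.round(x,1),np.round(w,1),a)
```

```text
[0.708  0.1153 0.0871] [-1.7997e+02  8.0000e-02 -1.5129e+02] 25.525
turn 0.06 slide [ 0.011 -0.026  0.267] yaw now -151.29 pos [0.708  0.1153 0.0871]
[ 0.14521504  0.26851609 -0.51406195] 0.023593731392355054
[268.38626126  99.18806306] [ -6.6 -68.3] [ 50.4 121.4] 86.7596206665039
```

View pics/w6.png

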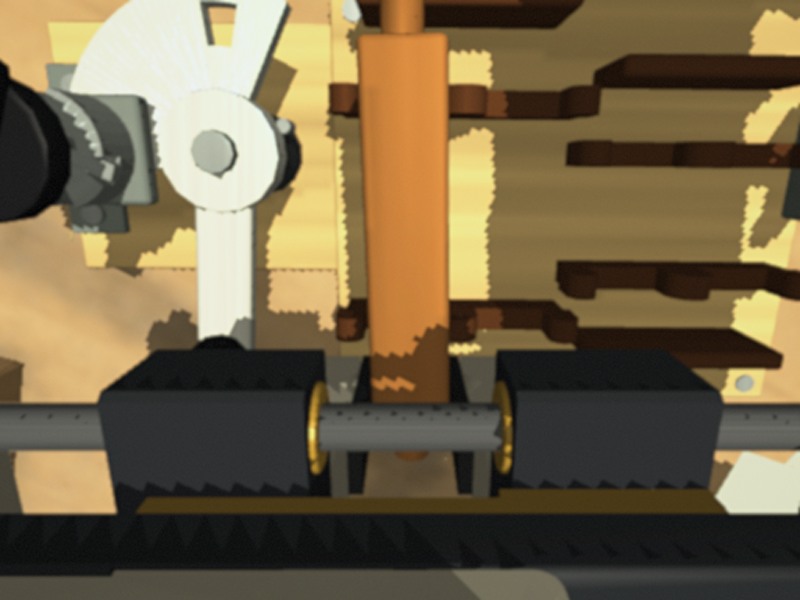

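w6: the rail is held straight, square part top end at (400,35) over the pocket-1 notches; handle top at (220,345) just beside. Correct 4 mm sideways and lower.

Emit:
play_rows --rows '[{"slide": [0.01,-0.026,0],"delta_rot": [0,0,0.06],"fingers": -1},{"slide": [0,0,0.1],"delta_rot": [0,0,0],"fingers": -1},{"slide": [0,0,0.07],"delta_rot": [0,0,0],"fingers": -1},{"slide": [0,0,0.03],"delta_rot": [0,0,0],"fingers": -1},{"slide": [0,0,0],"delta_rot": [0,0,0],"fingers": -1}]'

```text
time_s: 26.2
tcp_pos: [0.7077, 0.1105, 0.0549]
eef_rot: [180.0, -0.1, -151.6]
contact_force: [0.6, -0.1, -1.0]
gripper_width: 0.0236
gripper_force: 34.7
```

Run:
```python
from plant import r
from h import *
s=r.get_state();plan(s,pk(0,.0455,.047),-151.55);print(s["contact_force"],s["gripper_width"])
```

```text
turn -0.01 slide [-0.006  0.001  0.052] yaw now -151.6 pos [0.7077 0.1105 0.0549]
[ 0.56691964 -0.14283085 -0.95894832] 0.02360728896287951
```

Emit:
play_rows --rows '[{"slide": [-0.006,0,0.03],"delta_rot": [0,0,0],"fingers": -1},{"slide": [0,0,0.025],"delta_rot": [0,0,0],"fingers": -1},{"slide": [0,0,0],"delta_rot": [0,0,0],"fingers": -1},{"slide": [0,0,0],"delta_rot": [0,0,0],"fingers": -0.2},{"slide": [0,0,0],"delta_rot": [0,0,0],"fingers": -0.2},{"slide": [0,0,0],"delta_rot": [0,0,0],"fingers": -0.2},{"slide": [0,0,0],"delta_rot": [0,0,0],"fingers": -0.2}]'

```text
time_s: 27.08
tcp_pos: [0.7089, 0.1111, 0.0476]
eef_rot: [-180.0, 0.0, -151.6]
contact_force: [0.2, 0.5, -0.2]
gripper_width: 0.0351
gripper_force: 0.0
```

Emit:
play_rows --rows '[{"slide": [0,0,-0.2],"delta_rot": [0,0,0],"fingers": -0.2},{"slide": [0,0,-0.3],"delta_rot": [0,0,0],"fingers": -0.2},{"slide": [0,0,-0.4],"delta_rot": [0,0,0],"fingers": 0},{"slide": [0,0,-0.4],"delta_rot": [0,0,0],"fingers": 0.5},{"slide": [0,0.3,-0.4],"delta_rot": [0,0,0],"fingers": 0.5},{"slide": [0,0.3,0],"delta_rot": [0,0,0],"fingers": 0.5},{"slide": [0,0,0],"delta_rot": [0,0,0],"fingers": 0.5}]'

```text
time_s: 27.95
tcp_pos: [0.6684, 0.1862, 0.2937]
eef_rot: [180.0, 0.1, -151.4]
contact_force: [0.8, 0.2, -0.9]
gripper_width: 0.0659
gripper_force: 0.0
```

```bash
cat >> h.py <<'E'
def seated(c,s,z=.050):
    """top faces of rails lying in the cradle, in cradle mm"""
    m=cv2.inRange(cv2.cvtColor(c["image"],cv2.COLOR_BGR2HSV),(8,160,90),(18,255,255))
    m=cv2.morphologyEx(m,cv2.MORPH_OPEN,np.ones((3,3),np.uint8))
    for k in cv2.findContours(m,cv2.RETR_EXTERNAL,cv2.CHAIN_APPROX_NONE)[0]:
        if cv2.contourArea(k)<300: continue
        x,w,a=cv2.minAreaRect(((ray(c,k[:,0],z,s)[:,:2]-O)@np.c_[EX,EY]*1e3).astype(np.float32))
        if abs(x[0])<100 and abs(x[1])<110:print("seated",np.round(x,1),np.round(w,1),round(a,1))
E
python3 - <<'E'
from snap import *
s,c=snap("w7");seated(c,s);rl(c,s)
R=[.426,.2117];plan(s,[*R,.12],48.7-180)
E
```

```text
[0.6684 0.1862 0.2937] [ 1.7996e+02  1.2000e-01 -1.5144e+02] 27.95
seated [  1.7 -74.2] [137.2  26.1] 1.7
rail 571.7 435.1 size 96 23 ang 80.1 px [455. 180.] border False
rail 678.8 79.5 size 153 38 ang 30.1 px [189. 120.] border False
turn -4.39 slide [0.939 1.326 1.158] yaw now -151.44 pos [0.6684 0.1862 0.2937]
```

View pics/w7.png

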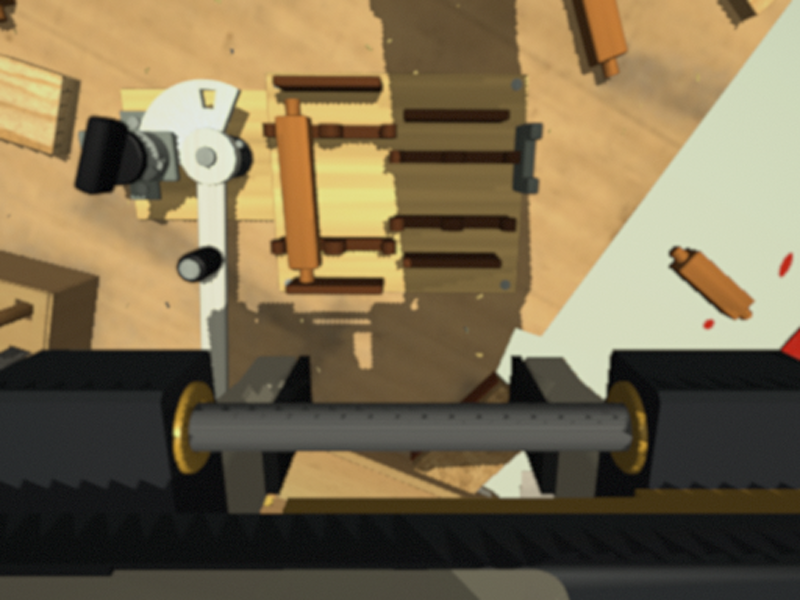

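w7: long rail lies in pocket 1's notches (292,100)–(306,278), between its end stops. Next, long rail A.

Emit:
play_rows --rows '[{"slide": [0,0,0],"delta_rot": [0,0,-0.88],"fingers": 0.5},{"slide": [0,0,0],"delta_rot": [0,0,-0.88],"fingers": 0.5},{"slide": [0,0,0],"delta_rot": [0,0,-0.88],"fingers": 0.5},{"slide": [0,0,0],"delta_rot": [0,0,-0.88],"fingers": 0.5},{"slide": [0,0,0],"delta_rot": [0,0,-0.88],"fingers": 0.5},{"slide": [0.235,0.33,0],"delta_rot": [0,0,0],"fingers": 0.5},{"slide": [0.235,0.33,0.1],"delta_rot": [0,0,0],"fingers": 0.5},{"slide": [0.235,0.33,0.2],"delta_rot": [0,0,0],"fingers": 0.5}]'

```text
time_s: 29.0
tcp_pos: [0.4921, 0.2016, 0.2497]
eef_rot: [-180.0, 0.1, -131.5]
contact_force: [-0.1, 1.0, -0.0]
gripper_width: 0.0657
gripper_force: 0.0
```

Emit:
play_rows --rows '[{"slide": [0.235,0.33,0.3],"delta_rot": [0,0,0],"fingers": 0.5},{"slide": [0,0,0.3],"delta_rot": [0,0,0],"fingers": 0.5},{"slide": [0,0,0.25],"delta_rot": [0,0,0],"fingers": 0.5},{"slide": [0,0,0],"delta_rot": [0,0,0],"fingers": 0.5}]'

```text
time_s: 29.5
tcp_pos: [0.4418, 0.2055, 0.1279]
eef_rot: [180.0, -0.3, -131.5]
contact_force: [0.7, -0.0, 0.9]
gripper_width: 0.0654
gripper_force: 0.0
```

Run:
```python
from snap import *
s,c=snap("w8");rl(c,s,amin=2000)
plan(s,[.426,.2117,.0105],48.7-180)
```

```text
[0.4418 0.2055 0.1279] [ 179.98   -0.33 -131.48] 29.5
rail 428.4 209.6 size 138 25 ang 48.6 px [278. 177.] border False
rail 231.0 222.2 size 86 47 ang 89.1 px [480.  32.] border True
turn -0.04 slide [0.038 0.107 0.783] yaw now -131.48 pos [0.4418 0.2055 0.1279]
```

Emit:
play_rows --rows '[{"slide": [0.035,0.1,0.2],"delta_rot": [0,0,0],"fingers": 0.5},{"slide": [0,0,0.3],"delta_rot": [0,0,0],"fingers": 0.5},{"slide": [0,0,0.23],"delta_rot": [0,0,0],"fingers": 0.5},{"slide": [0,0,0],"delta_rot": [0,0,0],"fingers": 0.5},{"slide": [0,0,0],"delta_rot": [0,0,0],"fingers": 0.5}]'

```text
time_s: 30.18
tcp_pos: [0.4298, 0.2144, 0.0225]
eef_rot: [-180.0, 0.1, -131.4]
contact_force: [0.6, 0.1, 0.3]
gripper_width: 0.0658
gripper_force: 0.0
```

Run:
```python
from plant import r
from h import *
plan(r.get_state(),[.427,.2107,.0105],48.7-180)
```

```text
turn -0.03 slide [ 0.03  -0.002  0.08 ] yaw now -131.43 pos [0.4298 0.2144 0.0225]
```

Emit:
play_rows --rows '[{"slide": [0.03,0,0.08],"delta_rot": [0,0,-0.03],"fingers": 0.3},{"slide": [0,0,0],"delta_rot": [0,0,0],"fingers": -1},{"slide": [0,0,0],"delta_rot": [0,0,0],"fingers": -1},{"slide": [0,0,0],"delta_rot": [0,0,0],"fingers": -1},{"slide": [0,0,0],"delta_rot": [0,0,0],"fingers": -1},{"slide": [0,0,0],"delta_rot": [0,0,0],"fingers": -1},{"slide": [0,0,0],"delta_rot": [0,0,0],"fingers": -1}]'

```text
time_s: 31.05
tcp_pos: [0.4256, 0.2102, 0.0088]
eef_rot: [-180.0, 0.0, -131.3]
contact_force: [-0.2, 0.5, 4.4]
gripper_width: 0.0236
gripper_force: 35.0
```

Run:
```python
from plant import r
from h import *
s=r.get_state();plan(s,[.427,.2107,.0105],48.7-180);print(s["gripper_width"],s["gripper_force"])
plan(s,pk(1,0,.2),-151.55)
```

```text
turn 0.0 slide [-0.009 -0.005 -0.011] yaw now -131.29 pos [0.4256 0.2102 0.0088]
0.02361248423201627 35.00098764896393
turn 4.42 slide [-1.04  -1.159 -1.274] yaw now -131.29 pos [0.4256 0.2102 0.0088]
```

Emit:
play_rows --rows '[{"slide": [0,0,-0.1],"delta_rot": [0,0,0],"fingers": -1},{"slide": [0,0,-0.3],"delta_rot": [0,0,0],"fingers": -1},{"slide": [0,0,-0.3],"delta_rot": [0,0,0.88],"fingers": -1},{"slide": [0,0,-0.3],"delta_rot": [0,0,0.88],"fingers": -1},{"slide": [0,0,-0.27],"delta_rot": [0,0,0.88],"fingers": -1},{"slide": [0,0,0],"delta_rot": [0,0,0.88],"fingers": -1},{"slide": [0,0,0],"delta_rot": [0,0,0.88],"fingers": -1},{"slide": [-0.26,-0.29,0],"delta_rot": [0,0,0],"fingers": -1}]'

```text
time_s: 32.05
tcp_pos: [0.4791, 0.1915, 0.1997]
eef_rot: [179.9, 0.1, -151.3]
contact_force: [0.6, 1.7, -0.1]
gripper_width: 0.0237
gripper_force: 35.0
```

Emit:
play_rows --rows '[{"slide": [-0.26,-0.29,0],"delta_rot": [0,0,0],"fingers": -1},{"slide": [-0.26,-0.29,0],"delta_rot": [0,0,0],"fingers": -1},{"slide": [-0.26,-0.29,0],"delta_rot": [0,0,0],"fingers": -1},{"slide": [0,0,0],"delta_rot": [0,0,0],"fingers": -1}]'

```text
time_s: 32.55
tcp_pos: [0.6478, 0.1297, 0.1963]
eef_rot: [-180.0, -0.2, -151.7]
contact_force: [-0.5, 0.7, -1.5]
gripper_width: 0.0234
gripper_force: 35.0
```

Run:
```python
from plant import r
from h import *
s=r.get_state();plan(s,pk(1,-.0013,.08),-151.55);print(s["gripper_width"],s["gripper_force"],s["contact_force"])
```

```text
turn -0.02 slide [0.016 0.018 0.775] yaw now -151.66 pos [0.6478 0.1297 0.1963]
0.02336794377480296 34.99931573867798 [-0.54492717  0.66971836 -1.46091891]
```

Emit:
play_rows --rows '[{"slide": [0.016,0.018,0.3],"delta_rot": [0,0,0],"fingers": -1},{"slide": [0,0,0.25],"delta_rot": [0,0,0],"fingers": -1},{"slide": [0,0,0.2],"delta_rot": [0,0,0],"fingers": -1},{"slide": [0,0,0],"delta_rot": [0,0,0],"fingers": -1},{"slide": [0,0,0],"delta_rot": [0,0,0],"fingers": -1}]'

```text
time_s: 33.17
tcp_pos: [0.6426, 0.1333, 0.0878]
eef_rot: [-180.0, 0.1, -151.4]
contact_force: [-0.6, 1.0, -0.1]
gripper_width: 0.0235
gripper_force: 35.0
```

Run:
```python
from plant import r
from h import *
s=r.get_state();plan(s,pk(1,-.0013,.045),-151.55);print(s["gripper_width"],s["gripper_force"],s["contact_force"])
```

```text
turn 0.03 slide [-0.003 -0.019  0.285] yaw now -151.44 pos [0.6426 0.1333 0.0878]
0.02346550709766656 34.99966084957123 [-0.63436964  0.95372082 -0.14336576]
```

Emit:
play_rows --rows '[{"slide": [-0.003,-0.019,0.1],"delta_rot": [0,0,0.03],"fingers": -1},{"slide": [0,0,0.1],"delta_rot": [0,0,0],"fingers": -1},{"slide": [0,0,0.07],"delta_rot": [0,0,0],"fingers": -1},{"slide": [0,0,0],"delta_rot": [0,0,0],"fingers": -1},{"slide": [0,0,0],"delta_rot": [0,0,0],"fingers": -1}]'

```text
time_s: 33.8
tcp_pos: [0.6442, 0.1306, 0.0462]
eef_rot: [-180.0, 0.0, -151.6]
contact_force: [1.0, -0.4, -0.0]
gripper_width: 0.0238
gripper_force: 35.0
```

Run:
```python
from plant import r
from h import *
s=r.get_state();plan(s,pk(1,-.0013,.045),-151.55);print(s["gripper_width"],s["gripper_force"],s["contact_force"])
```

```text
turn -0.01 slide [-0.003  0.001  0.008] yaw now -151.6 pos [0.6442 0.1306 0.0462]
0.023763914741293846 34.999927282333374 [ 0.96463372 -0.36939829 -0.01373458]
```

Emit:
play_rows --rows '[{"slide": [0,0,0.008],"delta_rot": [0,0,0],"fingers": -0.3},{"slide": [0,0,0],"delta_rot": [0,0,0],"fingers": -0.3},{"slide": [0,0,0],"delta_rot": [0,0,0],"fingers": -0.3},{"slide": [0,0,-0.2],"delta_rot": [0,0,0],"fingers": -0.2},{"slide": [0,0,-0.3],"delta_rot": [0,0,0],"fingers": 0},{"slide": [0,0,-0.4],"delta_rot": [0,0,0],"fingers": 0.5},{"slide": [-0.1,0.2,-0.4],"delta_rot": [0,0,0],"fingers": 0.5},{"slide": [-0.1,0.2,-0.3],"delta_rot": [0,0,0],"fingers": 0.5}]'

```text
time_s: 34.8
tcp_pos: [0.6421, 0.1948, 0.2827]
eef_rot: [-180.0, 0.2, -151.7]
contact_force: [1.2, -0.1, -0.4]
gripper_width: 0.0645
gripper_force: 0.0
```

Emit:
play_rows --rows '[{"slide": [0,0,0],"delta_rot": [0,0,0],"fingers": 0.5}]'

```text
time_s: 34.92
tcp_pos: [0.6434, 0.1971, 0.2844]
eef_rot: [-180.0, 0.5, -151.5]
contact_force: [-0.1, 0.0, -0.4]
gripper_width: 0.0653
gripper_force: 0.0
```

Run:
```python
from snap import *
s,c=snap("w9");seated(c,s);rl(c,s)
plan(s,[.5715,.435,.12],-100)
```

```text
[0.6434 0.1971 0.2844] [-179.99    0.47 -151.47] 34.925
seated [  0.9 -75.5] [136.9  30. ] 2.0
seated [ -1.  -24.1] [ 24.7 137.5] 89.6
rail 572.1 434.8 size 96 23 ang 79.9 px [441. 192.] border False
rail 679.9 77.9 size 151 36 ang 30.1 px [171. 132.] border False
rail 650.9 128.2 size 151 28 ang 28.3 px [213. 133.] border False
turn -11.23 slide [-1.478  0.748  1.096] yaw now -151.47 pos [0.6434 0.1971 0.2844]
```

Emit:
play_rows --rows '[{"slide": [0,0,0],"delta_rot": [0,0,-0.936],"fingers": 0.5},{"slide": [0,0,0],"delta_rot": [0,0,-0.936],"fingers": 0.5},{"slide": [0,0,0],"delta_rot": [0,0,-0.936],"fingers": 0.5},{"slide": [0,0,0],"delta_rot": [0,0,-0.936],"fingers": 0.5},{"slide": [0,0,0],"delta_rot": [0,0,-0.936],"fingers": 0.5},{"slide": [0,0,0],"delta_rot": [0,0,-0.936],"fingers": 0.5},{"slide": [0,0,0],"delta_rot": [0,0,-0.936],"fingers": 0.5},{"slide": [0,0,0],"delta_rot": [0,0,-0.936],"fingers": 0.5}]'

```text
time_s: 35.98
tcp_pos: [0.6413, 0.1937, 0.2777]
eef_rot: [179.9, -0.1, -117.2]
contact_force: [0.4, -0.9, 0.1]
gripper_width: 0.0658
gripper_force: 0.0
```

Emit:
play_rows --rows '[{"slide": [0,0,0],"delta_rot": [0,0,-0.936],"fingers": 0.5},{"slide": [0,0,0],"delta_rot": [0,0,-0.936],"fingers": 0.5},{"slide": [0,0,0],"delta_rot": [0,0,-0.936],"fingers": 0.5},{"slide": [-0.3,0.15,0],"delta_rot": [0,0,-0.936],"fingers": 0.5},{"slide": [-0.3,0.15,0.2],"delta_rot": [0,0,0],"fingers": 0.5},{"slide": [-0.3,0.15,0.3],"delta_rot": [0,0,0],"fingers": 0.5},{"slide": [-0.3,0.15,0.3],"delta_rot": [0,0,0],"fingers": 0.5},{"slide": [-0.28,0.15,0.3],"delta_rot": [0,0,0],"fingers": 0.5}]'

```text
time_s: 36.98
tcp_pos: [0.5757, 0.4247, 0.1206]
eef_rot: [179.9, -0.1, -100.2]
contact_force: [1.6, -0.3, 0.4]
gripper_width: 0.0657
gripper_force: 0.0
```

Emit:
play_rows --rows '[{"slide": [0,0,0],"delta_rot": [0,0,0],"fingers": 0.5},{"slide": [0,0,0],"delta_rot": [0,0,0],"fingers": 0.5}]'

```text
time_s: 37.22
tcp_pos: [0.5764, 0.4238, 0.1221]
eef_rot: [180.0, -0.1, -100.1]
contact_force: [0.8, 0.5, 0.8]
gripper_width: 0.0657
gripper_force: 0.0
```

Run:
```python
from snap import *
s,c=snap("w10");rl(c,s)
plan(s,[.5718,.435,.0095],-100)
```

```text
[0.5764 0.4238 0.1221] [ 1.7996e+02 -1.1000e-01 -1.0010e+02] 37.225
turn -0.02 slide [-0.068  0.043  0.751] yaw now -100.1 pos [0.5764 0.4238 0.1221]
```

Run:
```python
from h import *
s,c=pickle.load(open("pics/w10.pkl","rb"))
m=cv2.inRange(cv2.cvtColor(c["image"],cv2.COLOR_BGR2HSV),(8,140,80),(18,255,255))
print(proj(c,[.5718,.435,.024],s))
for k in cv2.findContours(m,cv2.RETR_EXTERNAL,cv2.CHAIN_APPROX_NONE)[0]:
    if cv2.contourArea(k)>300:
        P=ray(c,k[:,0],.012,s)[:,:2];print(cv2.boundingRect(k),cv2.minAreaRect((P*1000).astype(np.float32)))
```

```text
[[270.76155805 206.0949022 ]]
(0, 88, 26, 53) ((762.4078979492188, 327.2120361328125), (40.13752746582031, 20.071941375732422), 73.79649353027344)
```

View pics/w10.png

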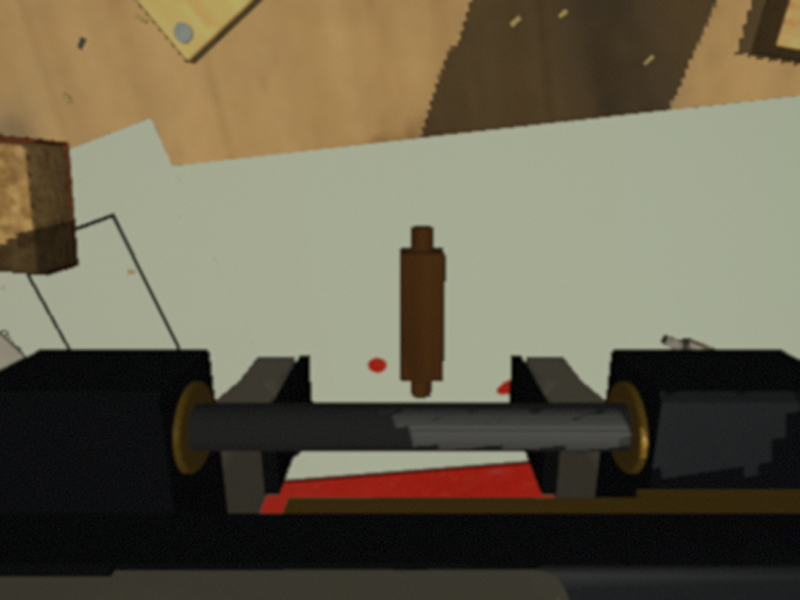

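w10: the short rail is there in shadow, ends at (421,227) and (421,395), aligned with the tool.

Run:
```python
from h import *
s,c=pickle.load(open("pics/w10.pkl","rb"))
P=ray(c,[(421*.64,227*.64),(421*.64,395*.64)],.012,s);print(P,P.mean(0),np.linalg.norm(P[0]-P[1]))
plan(s,[*P.mean(0)[:2],.0095],-100)
```

```text
[[0.56447728 0.38759884 0.012     ]
 [0.58063211 0.48143814 0.012     ]] [0.5725547  0.43451849 0.012     ] 0.09521971020844791
turn -0.02 slide [-0.066  0.038  0.751] yaw now -100.1 pos [0.5764 0.4238 0.1221]
```

Emit:
play_rows --rows '[{"slide": [-0.066,0.038,0.2],"delta_rot": [0,0,0],"fingers": 0.5},{"slide": [0,0,0.25],"delta_rot": [0,0,0],"fingers": 0.5},{"slide": [0,0,0.23],"delta_rot": [0,0,0],"fingers": 0.5},{"slide": [0,0,0],"delta_rot": [0,0,0],"fingers": 0.5},{"slide": [0,0,0],"delta_rot": [0,0,0],"fingers": 0.5}]'

```text
time_s: 37.9
tcp_pos: [0.5741, 0.4355, 0.0235]
eef_rot: [-179.9, 0.1, -100.2]
contact_force: [-0.9, -0.0, 0.1]
gripper_width: 0.0658
gripper_force: 0.0
```

Run:
```python
from plant import r
from h import *
plan(r.get_state(),[.5725,.4345,.0095],-100)
```

```text
turn -0.03 slide [0.008 0.01  0.093] yaw now -100.15 pos [0.5741 0.4355 0.0235]
```

Emit:
play_rows --rows '[{"slide": [0.008,0.01,0.085],"delta_rot": [0,0,0],"fingers": 0.3},{"slide": [0,0,0],"delta_rot": [0,0,0],"fingers": -1},{"slide": [0,0,0],"delta_rot": [0,0,0],"fingers": -1},{"slide": [0,0,0],"delta_rot": [0,0,0],"fingers": -1},{"slide": [0,0,0],"delta_rot": [0,0,0],"fingers": -1},{"slide": [0,0,0],"delta_rot": [0,0,0],"fingers": -1},{"slide": [0,0,0],"delta_rot": [0,0,0],"fingers": -1}]'

```text
time_s: 38.78
tcp_pos: [0.5711, 0.4346, 0.0087]
eef_rot: [-180.0, 0.0, -100.1]
contact_force: [-0.3, 0.5, 2.3]
gripper_width: 0.0238
gripper_force: 35.0
```

Run:
```python
from plant import r
from h import *
s=r.get_state();plan(s,[.5725,.4345,.0095],-100);print(s["gripper_width"],s["gripper_force"])
plan(s,pk(2,0,.2),-151.55)
```

```text
turn -0.02 slide [-0.001 -0.009 -0.005] yaw now -100.11 pos [0.5711 0.4346 0.0087]
0.02381551765731317 35.000377893447876
turn 11.22 slide [ 0.526 -1.692 -1.275] yaw now -100.11 pos [0.5711 0.4346 0.0087]
```

Emit:
play_rows --rows '[{"slide": [0,0,-0.1],"delta_rot": [0,0,0],"fingers": -1},{"slide": [0,0,-0.3],"delta_rot": [0,0,0.935],"fingers": -1},{"slide": [0,0,-0.3],"delta_rot": [0,0,0.935],"fingers": -1},{"slide": [0,0,-0.3],"delta_rot": [0,0,0.935],"fingers": -1},{"slide": [0,0,-0.27],"delta_rot": [0,0,0.935],"fingers": -1},{"slide": [0,0,0],"delta_rot": [0,0,0.935],"fingers": -1},{"slide": [0,0,0],"delta_rot": [0,0,0.935],"fingers": -1},{"slide": [0,0,0],"delta_rot": [0,0,0.935],"fingers": -1}]'

```text
time_s: 39.78
tcp_pos: [0.571, 0.4343, 0.2002]
eef_rot: [180.0, 0.0, -130.3]
contact_force: [0.1, -0.4, -0.7]
gripper_width: 0.0238
gripper_force: 35.0
```

Emit:
play_rows --rows '[{"slide": [0,0,0],"delta_rot": [0,0,0.935],"fingers": -1},{"slide": [0,0,0],"delta_rot": [0,0,0.935],"fingers": -1},{"slide": [0,0,0],"delta_rot": [0,0,0.935],"fingers": -1},{"slide": [0,0,0],"delta_rot": [0,0,0.935],"fingers": -1},{"slide": [0,0,0],"delta_rot": [0,0,0.935],"fingers": -1},{"slide": [0.105,-0.338,0],"delta_rot": [0,0,0],"fingers": -1},{"slide": [0.105,-0.338,0],"delta_rot": [0,0,0],"fingers": -1},{"slide": [0.105,-0.338,0],"delta_rot": [0,0,0],"fingers": -1}]'

```text
time_s: 40.78
tcp_pos: [0.602, 0.2766, 0.2]
eef_rot: [-180.0, 0.0, -151.5]
contact_force: [0.4, 0.6, -0.4]
gripper_width: 0.024
gripper_force: 35.0
```

Emit:
play_rows --rows '[{"slide": [0.105,-0.338,0],"delta_rot": [0,0,0],"fingers": -1},{"slide": [0.105,-0.338,0],"delta_rot": [0,0,0],"fingers": -1},{"slide": [0,0,0.2],"delta_rot": [0,0,0],"fingers": -1},{"slide": [0,0,0.3],"delta_rot": [0,0,0],"fingers": -1},{"slide": [0,0,0.2],"delta_rot": [0,0,0],"fingers": -1},{"slide": [0,0,0],"delta_rot": [0,0,0],"fingers": -1},{"slide": [0,0,0],"delta_rot": [0,0,0],"fingers": -1}]'

```text
time_s: 41.65
tcp_pos: [0.6235, 0.1744, 0.0958]
eef_rot: [-180.0, 0.1, -151.5]
contact_force: [0.1, -0.2, -0.1]
gripper_width: 0.0238
gripper_force: 35.0
```

Run:
```python
from plant import r
from h import *
s=r.get_state();plan(s,pk(2,0,.0455),-151.55);print(s["gripper_width"],s["gripper_force"],s["contact_force"])
```

```text
turn 0.01 slide [ 0.007 -0.001  0.336] yaw now -151.52 pos [0.6235 0.1744 0.0958]
0.023773533639663898 34.999818205833435 [ 0.12440998 -0.22898339 -0.12444459]
```

Emit:
play_rows --rows '[{"slide": [0.007,0,0.15],"delta_rot": [0,0,0],"fingers": -1},{"slide": [0,0,0.11],"delta_rot": [0,0,0],"fingers": -1},{"slide": [0,0,0.05],"delta_rot": [0,0,0],"fingers": -1},{"slide": [0,0,0],"delta_rot": [0,0,0],"fingers": -1},{"slide": [0,0,0],"delta_rot": [0,0,0],"fingers": -1}]'

```text
time_s: 42.28
tcp_pos: [0.6221, 0.1738, 0.0482]
eef_rot: [-180.0, 0.1, -151.5]
contact_force: [0.7, -0.3, 0.3]
gripper_width: 0.0235
gripper_force: 35.0
```

Run:
```python
from plant import r
from h import *
s=r.get_state();plan(s,pk(2,0,.0455),-151.55);print(s["gripper_width"],s["gripper_force"],s["contact_force"])
```

```text
turn 0.0 slide [-0.003 -0.001  0.018] yaw now -151.54 pos [0.6221 0.1738 0.0482]
0.023532033105479206 34.9998664855957 [ 0.71155157 -0.31741447  0.31506281]
```

Emit:
play_rows --rows '[{"slide": [0,0,0.018],"delta_rot": [0,0,0],"fingers": -1},{"slide": [0,0,0],"delta_rot": [0,0,0],"fingers": -0.3},{"slide": [0,0,0],"delta_rot": [0,0,0],"fingers": -0.3},{"slide": [0,0,0],"delta_rot": [0,0,0],"fingers": -0.3},{"slide": [0,0,-0.2],"delta_rot": [0,0,0],"fingers": -0.2},{"slide": [0,0,-0.4],"delta_rot": [0,0,0],"fingers": 0},{"slide": [0,0,-0.4],"delta_rot": [0,0,0],"fingers": 0.5},{"slide": [0,0,-0.4],"delta_rot": [0,0,0],"fingers": 0.5}]'

```text
time_s: 43.28
tcp_pos: [0.6214, 0.1733, 0.257]
eef_rot: [-180.0, 0.0, -151.5]
contact_force: [1.2, 0.2, 0.2]
gripper_width: 0.0581
gripper_force: 0.0
```

Emit:
play_rows --rows '[{"slide": [-0.2,0,-0.3],"delta_rot": [0,0,0],"fingers": 0.5},{"slide": [-0.1,0,0],"delta_rot": [0,0,0],"fingers": 0.5},{"slide": [0,0,0],"delta_rot": [0,0,0],"fingers": 0.5}]'

```text
time_s: 43.65
tcp_pos: [0.6613, 0.1953, 0.2986]
eef_rot: [180.0, -0.1, -151.6]
contact_force: [-0.1, 0.3, -0.6]
gripper_width: 0.0654
gripper_force: 0.0
```

Run:
```python
from snap import *
s,c=snap("w11");seated(c,s);rl(c,s)
plan(s,[.6336,-.2088,.30],-140.7)
s1,c1=pickle.load(open("pics/w1.pkl","rb"))
for u,v in[(388,148),(205,40),(460,20)]:print(ray(c1,(u*.64,v*.64),.12,s1))
```

```text
[0.6613 0.1953 0.2986] [ 1.7997e+02 -8.0000e-02 -1.5156e+02] 43.65
seated [  1.9 -73.4] [138.2  25.9] 2.0
seated [ -0.5 -24.3] [ 24.8 137.6] 89.5
rail 628.9 176.7 size 88 26 ang 28.0 px [261. 129.] border False
rail 679.0 78.5 size 152 36 ang 30.2 px [181. 122.] border False
rail 649.0 128.1 size 152 28 ang 28.6 px [222. 122.] border False
turn -2.37 slide [ 1.849 -1.968 -0.01 ] yaw now -151.56 pos [0.6613 0.1953 0.2986]
[[0.52883454 0.04110324 0.12      ]]
[[ 0.52627178 -0.10652245  0.12      ]]
[[0.42901873 0.04495355 0.12      ]]
```

View pics/w11.png

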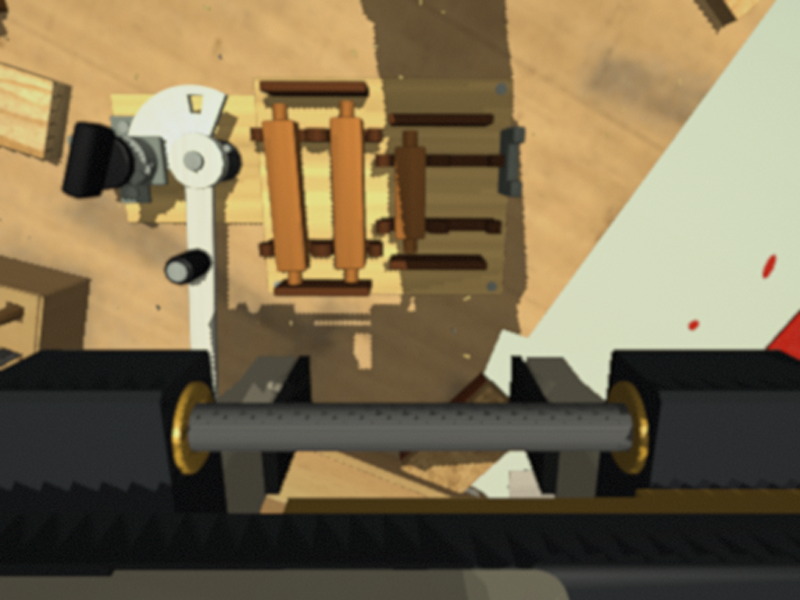

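w11: rails lie in pockets 1, 2 and 3 within their notches and stops. Now the last short rail.

Emit:
play_rows --rows '[{"slide": [0,0,0],"delta_rot": [0,0,-0.79],"fingers": 0.5},{"slide": [0,0,0],"delta_rot": [0,0,-0.79],"fingers": 0.5},{"slide": [0,0,0],"delta_rot": [0,0,-0.79],"fingers": 0.5},{"slide": [0.264,-0.281,0],"delta_rot": [0,0,0],"fingers": 0.5},{"slide": [0.264,-0.281,0],"delta_rot": [0,0,0],"fingers": 0.5},{"slide": [0.264,-0.281,0],"delta_rot": [0,0,0],"fingers": 0.5},{"slide": [0.264,-0.281,0],"delta_rot": [0,0,0],"fingers": 0.5},{"slide": [0.264,-0.281,0],"delta_rot": [0,0,0],"fingers": 0.5}]'

```text
time_s: 44.7
tcp_pos: [0.64, -0.0954, 0.2988]
eef_rot: [179.9, -0.1, -140.7]
contact_force: [1.1, 0.2, 0.0]
gripper_width: 0.0658
gripper_force: 0.0
```

Emit:
play_rows --rows '[{"slide": [0.264,-0.281,0],"delta_rot": [0,0,0],"fingers": 0.5},{"slide": [0.264,-0.281,0.3],"delta_rot": [0,0,0],"fingers": 0.5},{"slide": [0,0,0.4],"delta_rot": [0,0,0],"fingers": 0.5},{"slide": [0,0,0.3],"delta_rot": [0,0,0],"fingers": 0.5},{"slide": [0,0,0],"delta_rot": [0,0,0],"fingers": 0.5},{"slide": [0,0,0],"delta_rot": [0,0,0],"fingers": 0.5}]'

```text
time_s: 45.45
tcp_pos: [0.6349, -0.2006, 0.1581]
eef_rot: [-179.9, 0.0, -140.6]
contact_force: [-0.1, 0.1, 0.8]
gripper_width: 0.066
gripper_force: 0.0
```

Run:
```python
from snap import *
s,c=snap("w12");rl(c,s)
m=cv2.inRange(cv2.cvtColor(c["image"],cv2.COLOR_BGR2HSV),(5,150,40),(18,255,255))
for k in cv2.findContours(m,cv2.RETR_EXTERNAL,cv2.CHAIN_APPROX_NONE)[0]:
    if cv2.contourArea(k)>800:
        P=ray(c,k[:,0],.012,s)[:,:2];print(cv2.boundingRect(k),cv2.minAreaRect((P*1000).astype(np.float32)))
plan(s,[.6336,-.2088,.0095],-140.7)
```

```text
[ 0.6349 -0.2006  0.1581] [-1.7991e+02  2.0000e-02 -1.4064e+02] 45.45
rail 618.7 -213.8 size 64 24 ang 38.8 px [263. 158.] border False
(250, 124, 27, 100) ((631.9091796875, -203.40322875976562), (95.423583984375, 24.27008819580078), 38.94216537475586)
turn 0.01 slide [ 0.041 -0.037  0.99 ] yaw now -140.64 pos [ 0.6349 -0.2006  0.1581]
```

Emit:
play_rows --rows '[{"slide": [0.025,-0.01,0.3],"delta_rot": [0,0,0.08],"fingers": 0.5},{"slide": [0,0,0.35],"delta_rot": [0,0,0],"fingers": 0.5},{"slide": [0,0,0.25],"delta_rot": [0,0,0],"fingers": 0.5},{"slide": [0,0,0],"delta_rot": [0,0,0],"fingers": 0.5},{"slide": [0,0,0],"delta_rot": [0,0,0],"fingers": 0.5}]'

```text
time_s: 46.12
tcp_pos: [0.6344, -0.2041, 0.0243]
eef_rot: [-179.8, 0.1, -141.0]
contact_force: [-0.1, -0.2, 0.7]
gripper_width: 0.0659
gripper_force: 0.0
```

Run:
```python
from plant import r
from h import *
plan(r.get_state(),[.632,-.2038,.0095],-141.0)
```

```text
turn 0.0 slide [0.011 0.012 0.098] yaw now -141.0 pos [ 0.6344 -0.2041  0.0243]
```

Emit:
play_rows --rows '[{"slide": [0.011,0.01,0.092],"delta_rot": [0,0,0],"fingers": 0.3},{"slide": [0,0,0],"delta_rot": [0,0,0],"fingers": -1},{"slide": [0,0,0],"delta_rot": [0,0,0],"fingers": -1},{"slide": [0,0,0],"delta_rot": [0,0,0],"fingers": -1},{"slide": [0,0,0],"delta_rot": [0,0,0],"fingers": -1},{"slide": [0,0,0],"delta_rot": [0,0,0],"fingers": -1},{"slide": [0,0,0],"delta_rot": [0,0,0],"fingers": -1}]'

```text
time_s: 47.0
tcp_pos: [0.6302, -0.2039, 0.0078]
eef_rot: [-180.0, 0.0, -141.0]
contact_force: [0.0, 0.2, 1.3]
gripper_width: 0.0236
gripper_force: 35.0
```

Emit:
play_rows --rows '[{"slide": [0,0,-0.1],"delta_rot": [0,0,0],"fingers": -1},{"slide": [0,0,-0.3],"delta_rot": [0,0,0],"fingers": -1},{"slide": [0,0,-0.4],"delta_rot": [0,0,0.75],"fingers": -1},{"slide": [0,0,-0.4],"delta_rot": [0,0,0.75],"fingers": -1},{"slide": [0,0,-0.3],"delta_rot": [0,0,0.8],"fingers": -1},{"slide": [0,0,0],"delta_rot": [0,0,0],"fingers": -1}]'

```text
time_s: 47.75
tcp_pos: [0.632, -0.2044, 0.2387]
eef_rot: [-179.7, 0.4, -151.6]
contact_force: [-0.2, -0.2, -1.6]
gripper_width: 0.024
gripper_force: 35.0
```

Run:
```python
from plant import r
from h import *
s=r.get_state();plan(s,pk(3,0,.24),-151.55);print(s["gripper_width"],s["gripper_force"],s["contact_force"])
```

```text
turn -0.01 slide [-1.146  2.566 -0.008] yaw now -151.61 pos [ 0.632  -0.2044  0.2387]
0.023999760159178953 34.998228549957275 [-0.2227724  -0.2018215  -1.61683267]
```

Emit:
play_rows --rows '[{"slide": [-0.143,0.321,0],"delta_rot": [0,0,0],"fingers": -1},{"slide": [-0.143,0.321,0],"delta_rot": [0,0,0],"fingers": -1},{"slide": [-0.143,0.321,0],"delta_rot": [0,0,0],"fingers": -1},{"slide": [-0.143,0.321,0],"delta_rot": [0,0,0],"fingers": -1},{"slide": [-0.143,0.321,0],"delta_rot": [0,0,0],"fingers": -1},{"slide": [-0.143,0.321,0],"delta_rot": [0,0,0],"fingers": -1},{"slide": [-0.143,0.321,0],"delta_rot": [0,0,0],"fingers": -1},{"slide": [-0.143,0.321,0],"delta_rot": [0,0,0],"fingers": -1}]'

```text
time_s: 48.75
tcp_pos: [0.5969, 0.218, 0.2324]
eef_rot: [180.0, -0.0, -151.6]
contact_force: [0.6, 0.6, -0.1]
gripper_width: 0.0238
gripper_force: 35.0
```

Emit:
play_rows --rows '[{"slide": [0,0,0.3],"delta_rot": [0,0,0],"fingers": -1},{"slide": [0,0,0.4],"delta_rot": [0,0,0],"fingers": -1},{"slide": [0,0,0.25],"delta_rot": [0,0,0],"fingers": -1},{"slide": [0,0,0],"delta_rot": [0,0,0],"fingers": -1},{"slide": [0,0,0],"delta_rot": [0,0,0],"fingers": -1}]'

```text
time_s: 49.38
tcp_pos: [0.5987, 0.2169, 0.0917]
eef_rot: [-180.0, 0.1, -151.6]
contact_force: [0.2, 0.6, -0.0]
gripper_width: 0.0236
gripper_force: 35.0
```

Run:
```python
from plant import r
from h import *
s=r.get_state();plan(s,pk(3,-.0015,.044),-151.55);print(s["gripper_width"],s["gripper_force"],s["contact_force"])
```

```text
turn -0.0 slide [ 0.006 -0.009  0.318] yaw now -151.56 pos [0.5987 0.2169 0.0917]
0.023589580906590763 34.99808728694916 [ 0.23002963  0.57538658 -0.0497118 ]
```

Run:
```python
from h import *
for n,pts in (("w4",[(520,100),(545,97),(524,163),(544,163)]),("w11",[(502,130),(523,128),(500,195),(520,195)]),("w7",[(516,125),(542,123),(514,190),(538,193)])):
    s,c=pickle.load(open(f"pics/{n}.pkl","rb"))
    for z in(.03,.06):print(n,z,((ray(c,np.array(pts)*.64,z,s)[:,:2]-O)@np.c_[EX,EY]*1e3).round().tolist())
```

```text
w4 0.03 [[-50.0, 94.0], [-52.0, 114.0], [-0.0, 100.0], [-0.0, 117.0]]
w4 0.06 [[-47.0, 88.0], [-49.0, 107.0], [-0.0, 94.0], [-0.0, 109.0]]
w11 0.03 [[-49.0, 97.0], [-51.0, 113.0], [1.0, 97.0], [1.0, 114.0]]
w11 0.06 [[-48.0, 92.0], [-49.0, 107.0], [-1.0, 92.0], [-1.0, 107.0]]
w7 0.03 [[-50.0, 95.0], [-51.0, 115.0], [-1.0, 96.0], [2.0, 116.0]]
w7 0.06 [[-48.0, 89.0], [-50.0, 108.0], [-2.0, 90.0], [-0.0, 108.0]]
```

The grey fork (x −50…0, y 95…112 in cradle mm) could foul a finger gripping at the rail's middle, so I'll set the rail on clear bench and regrip it 18 mm further along.

Emit:
play_rows --rows '[{"slide": [0,0,-0.2],"delta_rot": [0,0,0],"fingers": -1},{"slide": [0.18,0.31,0],"delta_rot": [0,0,0],"fingers": -1},{"slide": [0.18,0.31,0],"delta_rot": [0,0,0],"fingers": -1},{"slide": [0.18,0.31,0],"delta_rot": [0,0,0],"fingers": -1},{"slide": [0,0,0.3],"delta_rot": [0,0,0],"fingers": -1},{"slide": [0,0,0.3],"delta_rot": [0,0,0],"fingers": -1},{"slide": [0,0,0],"delta_rot": [0,0,0],"fingers": -1},{"slide": [0,0,0],"delta_rot": [0,0,0],"fingers": -1}]'

```text
time_s: 50.38
tcp_pos: [0.4616, 0.302, 0.0326]
eef_rot: [180.0, 0.2, -151.6]
contact_force: [-0.3, 0.3, 0.1]
gripper_width: 0.0235
gripper_force: 35.0
```

Run:
```python
from plant import r
from h import *
s=r.get_state();plan(s,[.46,.30,.009],-151.55);print(s["gripper_width"],s["gripper_force"],s["contact_force"])
```

```text
turn -0.0 slide [ 0.016 -0.007  0.157] yaw now -151.57 pos [0.4616 0.302  0.0326]
0.023459740779697313 34.99824821949005 [-0.32236199  0.26562527  0.13220141]
```

Emit:
play_rows --rows '[{"slide": [0,0,0.08],"delta_rot": [0,0,0],"fingers": -1},{"slide": [0,0,0.06],"delta_rot": [0,0,0],"fingers": -1},{"slide": [0,0,0],"delta_rot": [0,0,0],"fingers": -1},{"slide": [0,0,0],"delta_rot": [0,0,0],"fingers": -0.2},{"slide": [0,0,0],"delta_rot": [0,0,0],"fingers": -0.2},{"slide": [0,0,0],"delta_rot": [0,0,0],"fingers": -0.2}]'

```text
time_s: 51.12
tcp_pos: [0.4603, 0.3009, 0.0093]
eef_rot: [180.0, 0.0, -151.6]
contact_force: [-0.1, 0.8, -0.2]
gripper_width: 0.0354
gripper_force: 0.0
```

Emit:
play_rows --rows '[{"slide": [-0.06,0,0],"delta_rot": [0,0,0],"fingers": -0.2},{"slide": [-0.06,0,0],"delta_rot": [0,0,0],"fingers": -0.2},{"slide": [0,0,0],"delta_rot": [0,0,0],"fingers": -0.2}]'

```text
time_s: 51.5
tcp_pos: [0.4769, 0.3099, 0.009]
eef_rot: [180.0, 0.0, -151.6]
contact_force: [0.8, -0.2, -0.6]
gripper_width: 0.035
gripper_force: 0.0
```

Emit:
play_rows --rows '[{"slide": [0,0,0],"delta_rot": [0,0,0],"fingers": -1},{"slide": [0,0,0],"delta_rot": [0,0,0],"fingers": -1},{"slide": [0,0,0],"delta_rot": [0,0,0],"fingers": -1},{"slide": [0,0,0],"delta_rot": [0,0,0],"fingers": -1},{"slide": [0,0,0],"delta_rot": [0,0,0],"fingers": -1}]'

```text
time_s: 52.12
tcp_pos: [0.476, 0.3093, 0.0091]
eef_rot: [-180.0, 0.0, -151.6]
contact_force: [1.0, -0.2, -0.9]
gripper_width: 0.0237
gripper_force: 35.0
```

Emit:
play_rows --rows '[{"slide": [0,0,-0.1],"delta_rot": [0,0,0],"fingers": -1},{"slide": [0,0,-0.3],"delta_rot": [0,0,0],"fingers": -1},{"slide": [0,0,-0.4],"delta_rot": [0,0,0],"fingers": -1},{"slide": [-0.185,-0.313,0],"delta_rot": [0,0,0],"fingers": -1},{"slide": [-0.185,-0.313,0],"delta_rot": [0,0,0],"fingers": -1},{"slide": [-0.185,-0.313,0],"delta_rot": [0,0,0],"fingers": -1},{"slide": [0,0,0.2],"delta_rot": [0,0,0],"fingers": -1},{"slide": [0,0,0],"delta_rot": [0,0,0],"fingers": -1}]'

```text
time_s: 53.12
tcp_pos: [0.615, 0.2235, 0.0976]
eef_rot: [-180.0, -0.2, -151.7]
contact_force: [0.5, -0.4, -0.2]
gripper_width: 0.0234
gripper_force: 35.0
```

Run:
```python
from plant import r
from h import *
s=r.get_state();plan(s,pk(3,.0188,.0445),-151.55);print(s["gripper_width"],s["gripper_force"],s["contact_force"])
```

```text
turn -0.03 slide [-0.012  0.004  0.354] yaw now -151.7 pos [0.615  0.2235 0.0976]
0.023385057335516553 34.99522626399994 [ 0.52548019 -0.44415292 -0.22881377]
```

Emit:
play_rows --rows '[{"slide": [-0.012,0.004,0.15],"delta_rot": [0,0,-0.03],"fingers": -1},{"slide": [0,0,0.12],"delta_rot": [0,0,0],"fingers": -1},{"slide": [0,0,0.06],"delta_rot": [0,0,0],"fingers": -1},{"slide": [0,0,0],"delta_rot": [0,0,0],"fingers": -1},{"slide": [0,0,0],"delta_rot": [0,0,0],"fingers": -1}]'

```text
time_s: 53.75
tcp_pos: [0.6179, 0.2267, 0.0504]
eef_rot: [-180.0, 0.1, -151.4]
contact_force: [0.9, -0.6, -0.9]
gripper_width: 0.0237
gripper_force: 35.0
```

Run:
```python
from plant import r
from h import *
s=r.get_state();plan(s,pk(3,.0188,.0445),-151.55);print(s["gripper_width"],s["gripper_force"],s["contact_force"])
```

```text
turn 0.03 slide [ 0.015 -0.005  0.039] yaw now -151.43 pos [0.6179 0.2267 0.0504]
0.02370911776071195 34.995290637016296 [ 0.92167886 -0.63683444 -0.85608495]
```

Emit:
play_rows --rows '[{"slide": [0.018,-0.005,0],"delta_rot": [0,0,0.03],"fingers": -1},{"slide": [0,0,0.039],"delta_rot": [0,0,0],"fingers": -1},{"slide": [0,0,0],"delta_rot": [0,0,0],"fingers": -1},{"slide": [0,0,0],"delta_rot": [0,0,0],"fingers": -0.3},{"slide": [0,0,0],"delta_rot": [0,0,0],"fingers": -0.3},{"slide": [0,0,0],"delta_rot": [0,0,0],"fingers": -0.3}]'

```text
time_s: 54.5
tcp_pos: [0.6156, 0.2243, 0.0438]
eef_rot: [-180.0, -0.0, -151.6]
contact_force: [-0.2, -1.0, 2.1]
gripper_width: 0.0302
gripper_force: 1.0
```

Emit:
play_rows --rows '[{"slide": [0,0,-0.2],"delta_rot": [0,0,0],"fingers": -0.2},{"slide": [0,0,-0.4],"delta_rot": [0,0,0],"fingers": 0.1},{"slide": [0,0,-0.4],"delta_rot": [0,0,0],"fingers": 0.3},{"slide": [-0.1,-0.2,-0.4],"delta_rot": [0,0,0],"fingers": 0.3},{"slide": [-0.1,-0.2,-0.3],"delta_rot": [0,0,0],"fingers": 0.3},{"slide": [0,0,0],"delta_rot": [0,0,0],"fingers": 0.3},{"slide": [0,0,0],"delta_rot": [0,0,0],"fingers": 0.3}]'

```text
time_s: 55.38
tcp_pos: [0.6673, 0.1876, 0.2921]
eef_rot: [180.0, -0.1, -151.6]
contact_force: [0.6, -0.0, -0.9]
gripper_width: 0.057
gripper_force: 0.0
```

Run:
```python
from snap import *
s,c=snap("w13");seated(c,s)
# bar open: handle at 1.65 from pivot
plan(s,[.7434,.0550,.2],-154.5)
im=c["image"][30:200,30:350];cv2.imwrite("pics/w13c.png",cv2.resize(cv2.convertScaleAbs(im,alpha=1.5),(800,425),interpolation=cv2.INTER_CUBIC))
```

```text
[0.6673 0.1876 0.2921] [ 1.7995e+02 -8.0000e-02 -1.5163e+02] 55.375
seated [  2.1 -74. ] [138.2  31.1] 4.4
seated [  0.1 -24.1] [136.5  24.8] 0.4
turn 0.63 slide [-0.077 -1.016  0.614] yaw now -151.63 pos [0.6673 0.1876 0.2921]
```

View pics/w13c.png

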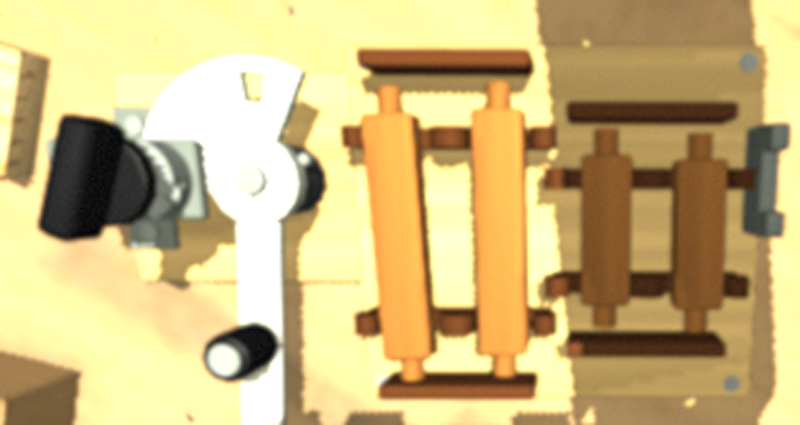

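w13c: two long rails in pockets 1–2 (375–430 and 475–525) and two short ones in pockets 3–4 (583–632, 673–727), all between their stops; bar still open, handle at (230,355). Close the bar.

Emit:
play_rows --rows '[{"slide": [0,0,0],"delta_rot": [0,0,0.63],"fingers": 0.3},{"slide": [-0.02,-0.34,0],"delta_rot": [0,0,0],"fingers": 0.3},{"slide": [-0.03,-0.34,0],"delta_rot": [0,0,0],"fingers": 0.3},{"slide": [-0.027,-0.336,0.2],"delta_rot": [0,0,0],"fingers": 0.3},{"slide": [0,0,0.4],"delta_rot": [0,0,0],"fingers": 0.3},{"slide": [0,0,0.3],"delta_rot": [0,0,0],"fingers": 0.3},{"slide": [0,0,0],"delta_rot": [0,0,0],"fingers": 0.3},{"slide": [0,0,0],"delta_rot": [0,0,0],"fingers": 0.3}]'

```text
time_s: 56.42
tcp_pos: [0.7447, 0.0557, 0.1599]
eef_rot: [-179.9, 0.1, -154.4]
contact_force: [0.5, -0.3, 0.5]
gripper_width: 0.0571
gripper_force: 0.0
```

Run:
```python
from plant import r
from h import *
s=r.get_state();plan(s,[.7430,.0540,.084],-154.9)
s0,c=pickle.load(open("pics/w13.pkl","rb"));print(ray(c,(30+226/2.5,30+356/2.5),.103,s0))
```

```text
turn 0.11 slide [ 0.015 -0.005  0.506] yaw now -154.41 pos [0.7447 0.0557 0.1599]
[[0.74151139 0.05401023 0.103     ]]
```

Emit:
play_rows --rows '[{"slide": [0.012,-0.005,0.2],"delta_rot": [0,0,0.1],"fingers": 0.3},{"slide": [0,0,0.2],"delta_rot": [0,0,0],"fingers": 0.3},{"slide": [0,0,0.1],"delta_rot": [0,0,0],"fingers": 0.3},{"slide": [0,0,0],"delta_rot": [0,0,0],"fingers": 0.1},{"slide": [0,0,0],"delta_rot": [0,0,0],"fingers": -1},{"slide": [0,0,0],"delta_rot": [0,0,0],"fingers": -1},{"slide": [0,0,0],"delta_rot": [0,0,0],"fingers": -1},{"slide": [0,0,0],"delta_rot": [0,0,0],"fingers": -1}]' --squeeze 25

```text
time_s: 57.42
tcp_pos: [0.7429, 0.054, 0.084]
eef_rot: [-180.0, 0.1, -154.9]
contact_force: [-1.7, 1.4, 2.8]
gripper_width: 0.0212
gripper_force: 25.0
```

Emit:
play_rows --rows '[{"slide": [0,0,0],"delta_rot": [0,0,0],"fingers": -1},{"slide": [0,0,0],"delta_rot": [0,0,0],"fingers": -1}]'

```text
time_s: 57.68
tcp_pos: [0.743, 0.054, 0.084]
eef_rot: [-180.0, 0.0, -154.9]
contact_force: [-2.2, 2.4, 5.2]
gripper_width: 0.0211
gripper_force: 25.0
```

```bash
python3 bar.py
```

```text
angle 1.6512352293567558 rad 0.07426570137411925 [-2.2  2.4  5.2] [0.743 0.054 0.084] [-180.     0.  -154.9] 57.675
```

Emit:
play_rows --rows '[{"slide": [0.0016,0.04,0],"delta_rot": [0,0,-1],"fingers": -1},{"slide": [0.0016,0.04,0],"delta_rot": [0,0,-1],"fingers": -1},{"slide": [0.0016,0.04,0],"delta_rot": [0,0,-1],"fingers": -1},{"slide": [0.0016,0.04,0],"delta_rot": [0,0,-1],"fingers": -1},{"slide": [0.0016,0.04,0],"delta_rot": [0,0,-1],"fingers": -1},{"slide": [0.0016,0.04,0],"delta_rot": [0,0,-1],"fingers": -1},{"slide": [0.0016,0.04,0],"delta_rot": [0,0,-1],"fingers": -1}]'

```text
time_s: 58.55
tcp_pos: [0.7166, 0.0858, 0.084]
eef_rot: [-179.9, 0.1, -122.7]
contact_force: [0.3, 2.3, 3.5]
gripper_width: 0.0213
gripper_force: 25.0
```

```bash
python3 bar.py
```

```text
angle 1.0881410521356532 rad 0.07444106453960742 [0.3 2.3 3.5] [0.7166 0.0858 0.084 ] [-1.799e+02  1.000e-01 -1.227e+02] 58.55
```

Emit:
play_rows --rows '[{"slide": [0.0016,0.04,0],"delta_rot": [0,0,-1],"fingers": -1},{"slide": [0.0016,0.04,0],"delta_rot": [0,0,-1],"fingers": -1},{"slide": [0.0016,0.04,0],"delta_rot": [0,0,-1],"fingers": -1},{"slide": [0.0016,0.04,0],"delta_rot": [0,0,-1],"fingers": -1},{"slide": [0.0016,0.04,0],"delta_rot": [0,0,-1],"fingers": -1},{"slide": [0.0016,0.04,0],"delta_rot": [0,0,-1],"fingers": -1},{"slide": [0.0016,0.04,0],"delta_rot": [0,0,-1],"fingers": -1}]'

```text
time_s: 59.42
tcp_pos: [0.6769, 0.0988, 0.084]
eef_rot: [-179.8, 0.1, -90.6]
contact_force: [0.5, 6.8, 3.3]
gripper_width: 0.021
gripper_force: 25.0
```

```bash
python3 bar.py
```

```text
angle 0.5212254766138554 rad 0.07485207827820985 [0.5 6.8 3.3] [0.6769 0.0988 0.084 ] [-1.798e+02  1.000e-01 -9.060e+01] 59.425
```

Emit:
play_rows --rows '[{"slide": [0.003,0.04,0],"delta_rot": [0,0,-1],"fingers": -1},{"slide": [0.002,0.04,0],"delta_rot": [0,0,-1],"fingers": -1},{"slide": [0.0016,0.04,0],"delta_rot": [0,0,-1],"fingers": -1},{"slide": [0.0016,0.04,0],"delta_rot": [0,0,-1],"fingers": -1},{"slide": [0.0016,0.04,0],"delta_rot": [0,0,-1],"fingers": -1},{"slide": [0.0016,0.04,0],"delta_rot": [0,0,-1],"fingers": -1},{"slide": [0,0.02,0],"delta_rot": [0,0,-0.4],"fingers": -1},{"slide": [0,0,0],"delta_rot": [0,0,0],"fingers": -1}]'

```text
time_s: 60.42
tcp_pos: [0.6387, 0.0899, 0.084]
eef_rot: [-179.8, 0.1, -61.3]
contact_force: [-3.7, 11.7, 6.2]
gripper_width: 0.021
gripper_force: 25.0
```

```bash
python3 bar.py
```

```text
angle -0.008117698825223748 rad 0.07527386961183266 [-3.7 11.7  6.2] [0.6387 0.0899 0.084 ] [-1.798e+02  1.000e-01 -6.130e+01] 60.425
```

Emit:
play_rows --rows '[{"slide": [0.005,0.02,0],"delta_rot": [0,0,0],"fingers": -1},{"slide": [0,0,0],"delta_rot": [0,0,0],"fingers": -1}]'

```text
time_s: 60.68
tcp_pos: [0.6385, 0.0898, 0.0841]
eef_rot: [-179.5, 0.1, -61.3]
contact_force: [2.6, 18.1, 1.5]
gripper_width: 0.0212
gripper_force: 25.0
```

```bash
python3 bar.py
```

```text
angle -0.011307632156592315 rad 0.07522427299044461 [ 2.6 18.1  1.5] [0.6385 0.0898 0.0841] [-1.795e+02  1.000e-01 -6.130e+01] 60.675
```

Emit:
play_rows --rows '[{"slide": [0,-0.02,0],"delta_rot": [0,0,0],"fingers": 0.3},{"slide": [0,0,0],"delta_rot": [0,0,0],"fingers": 0.3},{"slide": [0,0,0],"delta_rot": [0,0,0],"fingers": 0.3},{"slide": [0,0,-0.25],"delta_rot": [0,0,0],"fingers": 0.3},{"slide": [0,0,-0.35],"delta_rot": [0,0,0],"fingers": 0.3},{"slide": [0,0,-0.35],"delta_rot": [0,0,0],"fingers": 0.3},{"slide": [0.38,0,0],"delta_rot": [0,0,0],"fingers": 0.3},{"slide": [0.38,0,0],"delta_rot": [0,0,0],"fingers": 0.3}]'

```text
time_s: 61.68
tcp_pos: [0.6937, -0.0143, 0.2271]
eef_rot: [-179.9, -0.0, -61.4]
contact_force: [-0.1, 0.1, -0.8]
gripper_width: 0.0567
gripper_force: 0.0
```

Emit:
play_rows --rows '[{"slide": [0,0,0],"delta_rot": [0,0,0],"fingers": 0.3},{"slide": [0,0,0],"delta_rot": [0,0,-1],"fingers": 0.3},{"slide": [0,0,0],"delta_rot": [0,0,-1],"fingers": 0.3},{"slide": [0,0,0],"delta_rot": [0,0,-1],"fingers": 0.3},{"slide": [0,0,0],"delta_rot": [0,0,-1],"fingers": 0.3},{"slide": [0,0,0],"delta_rot": [0,0,-1],"fingers": 0.3},{"slide": [0,0,0],"delta_rot": [0,0,-1],"fingers": 0.3},{"slide": [0,0,0],"delta_rot": [0,0,-1],"fingers": 0.3}]'

```text
time_s: 62.68
tcp_pos: [0.6926, -0.0134, 0.2255]
eef_rot: [180.0, 0.0, -29.2]
contact_force: [0.2, 0.7, -1.5]
gripper_width: 0.0572
gripper_force: 0.0
```

Emit:
play_rows --rows '[{"slide": [0,0,0],"delta_rot": [0,0,-1],"fingers": 0.3},{"slide": [0,0,0],"delta_rot": [0,0,-1],"fingers": 0.3},{"slide": [0,0,0],"delta_rot": [0,0,-1],"fingers": 0.3},{"slide": [0,0,0],"delta_rot": [0,0,-1],"fingers": 0.3},{"slide": [0,0,0],"delta_rot": [0,0,-1],"fingers": 0.3},{"slide": [0,0,0],"delta_rot": [0,0,-1],"fingers": 0.3},{"slide": [0,0,0],"delta_rot": [0,0,-1],"fingers": 0.3},{"slide": [0,0,0],"delta_rot": [0,0,-1],"fingers": 0.3}]'

```text
time_s: 63.68
tcp_pos: [0.6926, -0.0134, 0.2255]
eef_rot: [180.0, 0.0, 7.5]
contact_force: [-0.1, -0.1, -0.2]
gripper_width: 0.0569
gripper_force: 0.0
```

Run:
```python
from plant import r
from h import *
plan(r.get_state(),[.6927,-.0113,.1185],7.2)
```

```text
turn 0.06 slide [ 0.003 -0.014  0.713] yaw now 7.46 pos [ 0.6926 -0.0134  0.2255]
```

Emit:
play_rows --rows '[{"slide": [0.003,-0.014,0.3],"delta_rot": [0,0,0.06],"fingers": 0.1},{"slide": [0,0,0.25],"delta_rot": [0,0,0],"fingers": 0.1},{"slide": [0,0,0.15],"delta_rot": [0,0,0],"fingers": 0.1},{"slide": [0,0,0],"delta_rot": [0,0,0],"fingers": 0.1},{"slide": [0,0,0],"delta_rot": [0,0,0],"fingers": 0.1}]' --squeeze 40

```text
time_s: 64.3
tcp_pos: [0.6938, -0.0113, 0.122]
eef_rot: [180.0, -0.1, 7.1]
contact_force: [0.2, -0.6, -0.4]
gripper_width: 0.0485
gripper_force: 0.0
```

Run:
```python
from plant import r
from h import *
plan(r.get_state(),[.6927,-.0113,.1185],7.2)
```

```text
turn -0.03 slide [-0.008 -0.001  0.023] yaw now 7.06 pos [ 0.6938 -0.0113  0.122 ]
```

Emit:
play_rows --rows '[{"slide": [-0.008,0,0.018],"delta_rot": [0,0,-0.03],"fingers": 0.1},{"slide": [0,0,0],"delta_rot": [0,0,0],"fingers": -1},{"slide": [0,0,0],"delta_rot": [0,0,0],"fingers": -1},{"slide": [0,0,0],"delta_rot": [0,0,0],"fingers": -1},{"slide": [0,0,0],"delta_rot": [0,0,0],"fingers": -1},{"slide": [0,0,0],"delta_rot": [0,0,0],"fingers": -1},{"slide": [0,0,0],"delta_rot": [0,0,0],"fingers": -1},{"slide": [0,0,0],"delta_rot": [0,0,0],"fingers": -1}]'

```text
time_s: 65.3
tcp_pos: [0.6926, -0.0116, 0.1187]
eef_rot: [180.0, -0.1, 7.2]
contact_force: [0.7, 0.6, 5.7]
gripper_width: 0.0136
gripper_force: 40.1
```

Emit:
play_rows --rows '[{"slide": [0,0,-0.03],"delta_rot": [0,0,0],"fingers": -1},{"slide": [0,0,-0.025],"delta_rot": [0,0,0],"fingers": -1},{"slide": [0,0,0],"delta_rot": [0,0,0],"fingers": -1},{"slide": [0,0,0],"delta_rot": [0,0,0],"fingers": -1}]'

```text
time_s: 65.8
tcp_pos: [0.6924, -0.0115, 0.1244]
eef_rot: [-180.0, 0.0, 7.2]
contact_force: [7.7, -0.7, -9.4]
gripper_width: 0.0137
gripper_force: 40.1
```

Emit:
play_rows --rows '[{"slide": [0,0,-0.012],"delta_rot": [0,0,0],"fingers": -1},{"slide": [0,0,0],"delta_rot": [0,0,1],"fingers": -1},{"slide": [0,0,0],"delta_rot": [0,0,1],"fingers": -1},{"slide": [0,0,0],"delta_rot": [0,0,1],"fingers": -1},{"slide": [0,0,0],"delta_rot": [0,0,1],"fingers": -1},{"slide": [0,0,0],"delta_rot": [0,0,1],"fingers": -1},{"slide": [0,0,0],"delta_rot": [0,0,1],"fingers": -1},{"slide": [0,0,0],"delta_rot": [0,0,1],"fingers": -1}]'

```text
time_s: 66.8
tcp_pos: [0.6924, -0.0113, 0.1261]
eef_rot: [-180.0, 0.0, -25.1]
contact_force: [6.4, -0.8, -9.6]
gripper_width: 0.0138
gripper_force: 40.0
```

Emit:
play_rows --rows '[{"slide": [0,0,0],"delta_rot": [0,0,1],"fingers": -1},{"slide": [0,0,0],"delta_rot": [0,0,1],"fingers": -1},{"slide": [0,0,0],"delta_rot": [0,0,1],"fingers": -1},{"slide": [0,0,0],"delta_rot": [0,0,1],"fingers": -1},{"slide": [0,0,0],"delta_rot": [0,0,1],"fingers": -1},{"slide": [0,0,0],"delta_rot": [0,0,1],"fingers": -1},{"slide": [0,0,0],"delta_rot": [0,0,1],"fingers": -1},{"slide": [0,0,0],"delta_rot": [0,0,1],"fingers": -1}]'

```text
time_s: 67.8
tcp_pos: [0.6926, -0.0113, 0.1261]
eef_rot: [-180.0, 0.0, -61.7]
contact_force: [7.2, -0.6, -10.6]
gripper_width: 0.0137
gripper_force: 40.0
```

Emit:
play_rows --rows '[{"slide": [0,0,0],"delta_rot": [0,0,0],"fingers": -1}]'

```text
time_s: 67.92
tcp_pos: [0.6925, -0.0113, 0.1261]
eef_rot: [180.0, 0.0, -61.7]
contact_force: [7.2, -0.4, -9.9]
gripper_width: 0.0138
gripper_force: 40.0
```

Emit:
play_rows --rows '[{"slide": [0,0,0.04],"delta_rot": [0,0,0],"fingers": -1},{"slide": [0,0,0.04],"delta_rot": [0,0,0],"fingers": -1},{"slide": [0,0,0.03],"delta_rot": [0,0,0],"fingers": -1},{"slide": [0,0,0],"delta_rot": [0,0,0],"fingers": -1},{"slide": [0,0,0],"delta_rot": [0,0,0],"fingers": -1}]'

```text
time_s: 68.55
tcp_pos: [0.6926, -0.0113, 0.1108]
eef_rot: [-180.0, 0.0, -61.6]
contact_force: [6.5, -0.2, -6.3]
gripper_width: 0.0137
gripper_force: 40.0
```

Emit:
play_rows --rows '[{"slide": [0,0,0.004],"delta_rot": [0,0,0],"fingers": 0.2},{"slide": [0,0,0],"delta_rot": [0,0,0],"fingers": 0.2},{"slide": [0,0,0],"delta_rot": [0,0,0],"fingers": 0.2},{"slide": [0,0,-0.2],"delta_rot": [0,0,0],"fingers": 0.2},{"slide": [0,0,-0.4],"delta_rot": [0,0,0],"fingers": 0.5},{"slide": [0,0,-0.4],"delta_rot": [0,0,0],"fingers": 0.5},{"slide": [-0.4,0,-0.4],"delta_rot": [0,0,0],"fingers": 0.5},{"slide": [-0.4,0,0],"delta_rot": [0,0,0],"fingers": 0.5}]'

```text
time_s: 69.55
tcp_pos: [0.6438, 0.0803, 0.3099]
eef_rot: [-179.6, -0.1, -61.7]
contact_force: [0.5, 0.3, -1.5]
gripper_width: 0.0659
gripper_force: 0.0
```

Emit:
play_rows --rows '[{"slide": [-0.4,0,0],"delta_rot": [0,0,0],"fingers": 0.5},{"slide": [-0.3,0,-0.2],"delta_rot": [0,0,0],"fingers": 0.5},{"slide": [0,0,0],"delta_rot": [0,0,0],"fingers": 0.5},{"slide": [0,0,0],"delta_rot": [0,0,0],"fingers": 0.5}]'

```text
time_s: 70.05
tcp_pos: [0.5921, 0.1726, 0.3353]
eef_rot: [180.0, 0.0, -61.5]
contact_force: [-0.5, -1.2, -0.9]
gripper_width: 0.0656
gripper_force: 0.0
```

```bash
python3 snap.py w14
```

```text
[0.5921 0.1726 0.3353] [ 1.800e+02  1.000e-02 -6.153e+01] 70.05
```

View pics/w14.png

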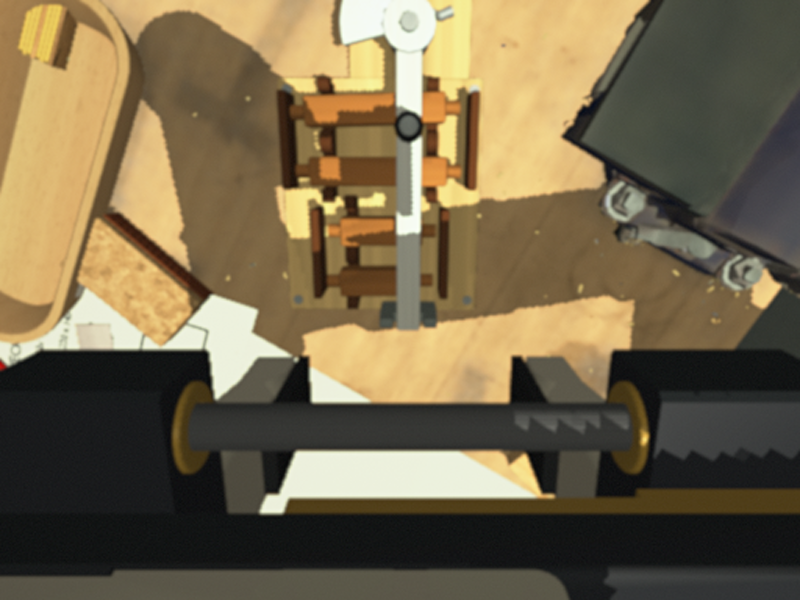

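w14: the bar is closed with its end in the fork (408,315), all four rails lie under it between their stops, and the knob came down to its original home height while the spring still pulled. Handing in.

```bash
python3 -c "
from plant import r
print(r.close_job())"
```

```text
the job is handed in; nothing more can be done
None
```

I handed the job in after about 70 s of the 210 s: all four rails lie in pockets of their own length, the keeper bar is closed over them, and the knob is back at its locked notch. I judged the plunger home from the knob's height and spring pull, not from a picture.

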